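# Slide a blank out along the rest to show its edge to the scope

### The arm

A 6-joint arm with a two-finger parallel gripper is mounted at the origin on the work surface. World frame = base frame: x ahead of the robot, y to its left, z up, the work surface at z = 0. Lengths are in m, angles in degrees, forces in N, time in s.
With the tool pointing down it reaches from about 0.4 to 0.825 m from the base axis. Payload 7 kg.
Tool frame: the origin (TCP) lies at the very end of the fingers, on their centre line; the grasp point (between the pads) lies 19 mm behind it; z points along the fingers, y is the direction in which the jaws open and shut (so a half turn about z gives the same grasp; the last joint's range is limited). The gripper opens to 88 mm and grips with 3 to 60 N. Pads are 19 mm wide; open, the fingers measure 130 mm over their backs; the gripper's body (78 mm by 193 mm) begins 47 mm behind the grasp point.
Start: joints at [-60.384, 20.546, 0.682, 0, -70.136, -16.507], TCP at [0.153, -0.657, 0.187] pointing down, gripper open.
Joint ranges: [-176.03, 176.03], [-82.01, 121.73], [-58.28, 71.71], [-173.87, 95.51], [-174.79, -0.11], [-173.66, 173.66]. Speed limits (degrees/s): [136.94, 136.94, 172.46, 180, 180, 180].

### API

Orientations are given as [roll, pitch, yaw] about the fixed x, y, z axes, in that order (R = Rz(yaw) Ry(pitch) Rx(roll)).
In Python, from plant import ctrl gives the robot as it stands.
- The arm moves only by the tool move_arm, never from a script. Its argument "increments" is a list of rows, each a list of 2 entries, a list of its own where there are three numbers: the shift along the world's x, y, z in mm, then the turn about the world's z in rad. A call has exactly 8 rows; each row shifts and turns the pose as measured when the row begins; what a row does not reach is not made up. A row lasts 1/10 s, in which the tool goes at most 50 mm and 8.59 degrees, less where a joint would pass 70% of its speed; a pose out of reach is approached as far as the arm can. A call with a gripper value outside its range is refused whole. "jaw" is the gripper command: -1 is shut, 1 is fully open, values between are in proportion, set as the call begins (left out, the last holds). The fingers move at their own pace and stop on an object; the grip force is fixed at half the most. Time passes only in rows, so rows that do not move let the fingers close, or fill a call up. It gives the time, the measured TCP pose, the force and the opening at its end, in the units of the state.
- ctrl.get_obs(): the state, without advancing time (a new reading comes with each control period).
- ctrl.snapshot(name): name is "scene" or "side" or "wrist"; returns a dict with "color" (420x560x3 uint8, red, green, blue), "fx", "fy", "cx", "cy" (pixels), "R" (3x3) and "t" (3): a world point X has camera coordinates R X + t. Camera axes: x right, y down, z forward; pixel columns grow to the right and rows downward; lengths in m; the calibration is good to about 2 mm. A picture is of the moment at which its call begins. There is no depth.
- ctrl.close_job(): hands the job in, once; it reports no verdict.
The state is a dict: "clock": time; "joint_pos": joint angles; "qvel": joint speeds; "tau": joint torques, N m; "tool_pos": TCP position; "orientation": TCP orientation; "force": force on the tool from outside, world axes, zero at the start; "moment": the same for the moment, N m; "opening": finger opening in m.
Only numpy, scipy, OpenCV 4.12 (cv2) and the standard library are available. Lean on these libraries where they do the work, as an engineer would, in place of code of your own. Each camera call takes 0.05 s, during which the arm holds its last target.

### The job

On the steel rest of the tool grinder lies a flat metal blank with a yellow band across one end. Push it snug and square against the low fence, and push it along the rest towards the scope until the whole yellow band, but no more than a centimetre of bare metal behind it, sticks out past the end of the rest; leave it lying there flat and still along the fence. Only push it with the fingertips or the outside of the fingers, never lift it or let it fall, and leave the other things where they stand.

Things in the scene. Friction and masses are not known exactly. Their poses are not given: they have to be found in the camera images.
- lip (a point): Fixed point on the steel rest, a dark flat ledge 200 mm wide, 300 mm long, its level top 60 mm above the table. It lies on that top, at its exit end, at the foot of the fence face. y axis: out of the rest, along the fence, towards the scope; x axis: into the fence, away from the robot; z up. The top covers x = -130 to +70 mm and y = -300 to 0 mm of this frame
- fence_mid (a point): Foot of the fence face, half-way along the rest (150 mm back from lip), axes as lip's. The fence is a fixed light bar 12 mm thick, 14 mm high above the rest's top, along its whole length. The blank lies on its robot side. A fixed black scope, 48 mm wide, up to 90 mm above the table, lies level past the exit end, its lens 98 mm from that end
- blank_centre (a point): Centre (half-way up) of the loose flat blank: 120 mm long (its y axis, towards the yellow end), 56 mm wide (its x axis, towards the fence), 6 mm thick, 0.2 to 0.45 kg, light bare metal, its leading 30 mm (+y end) yellow. It starts 8 to 18 mm off the fence (at its middle), up to 6 degrees askew, wholly on the rest
- blank_lead (a point): Middle of the blank's leading (yellow) end face, half-way up, axes as the blank's
- blank_corner_front (a point): The blank's corner at its yellow end on the fence side, half-way up
- blank_corner_rear (a point): The blank's corner at its bare end on the fence side, half-way up
- gauge: Loose upright steel pin 24 mm in diameter, 36 mm high, on the rest's top near its rear end on the robot's side; leave alone. Origin at the centre of its underside
- collet_a: Loose steel collet 28 mm in diameter, 46 mm high, on the rest behind the fence; leave alone. Origin at the centre of its underside
- collet_b: Loose brass collet, same size, on the rest behind the fence; leave alone. Origin at the centre of its underside
- driver: Loose screwdriver with a red handle lying on the table to the right; leave alone
- can: Loose can 52 mm in diameter, 150 mm high, on the table to the right; leave alone. Origin at the centre of its underside
- jar: Loose jar 60 mm in diameter, 65 mm high, on the table to the right; leave alone. Origin at the centre of its underside
- spacer: Loose copper ring 28 mm in diameter, 14 mm high, on the rest behind the fence near the exit end; leave alone. Origin at the centre of its underside
Mind the look-alikes: they are no part of the job. Of the things like the part that bears blank_centre, leave any that is red or turquoise; of the rest the smaller one is meant.

How it is judged:
By the outcome, as a careful person would: the job done as asked, in the order asked, and still so for the second after the job is handed in, with the robot touching nothing.
It also fails if it takes over 54 s, if anything falls off the work surface, if the arm or the gripper's body presses on something with over 40 N, if the wrist force passes 120 N, or if a joint passes its speed limit or range.

## Working session

There is one attempt and no reset: what is moved stays moved. The work goes in short steps, Python scripts to look and compute and a tool call to move; the robot and the scene stay as the last step left them, time stands still between calls to the robot, and variables do not carry over. Pictures are saved under pics/ and viewed, and the job is handed in when it is done.

Besides the shell and the picture viewer there is one more tool, called as a command line: name --argument value ..., lists and objects as JSON in quotes. move_arm: Moves the arm, as the interface text tells. Its arguments: {"type":"object","properties":{"increments":{"type":"array","items":{"type":"array"}},"jaw":{"type":"number"}},"required":["increments"]}

```bash
ls; mkdir -p pics; python3 - <<'E'
from plant import ctrl
import cv2,json
for n in ["scene","side","wrist"]:
    s=ctrl.snapshot(n); cv2.imwrite(f"pics/{n}0.png",s["color"][:,:,::-1])
    print(n,s["fx"],s["fy"],s["cx"],s["cy"],s["R"],s["t"])
print(ctrl.get_obs())
E
```

```text
pics
scene 415.2312904911477 415.2312904911477 278.68996940363036 215.43251658228948 [[-0.5556369   0.83106273 -0.02454352]
 [ 0.47711961  0.2945421  -0.82801077]
 [-0.68089979 -0.47178353 -0.56017478]] [ 0.31410033 -0.17999608  1.48040582]
side 416.3963803802328 416.3963803802328 277.6692036114314 202.77796843269792 [[-0.84864988 -0.52889818  0.00775283]
 [-0.30920003  0.48413204 -0.81854231]
 [ 0.42917214 -0.697053   -0.57439393]] [0.42615029 0.22748653 0.82639414]
wrist 297.52639599313426 297.52639599313426 280.693022146466 211.96386860387676 [[-0.2268108   0.97393781  0.00141295]
 [ 0.94412767  0.21951195  0.24584028]
 [ 0.23912299  0.05709323 -0.96930932]] [ 0.67367324 -0.03103366  0.38920811]
{'clock': 0.15, 'joint_pos': array([-6.03839428e+01,  2.05820508e+01,  6.46382317e-01, -1.54230682e-02,
       -7.01340597e+01, -1.65056488e+01]), 'qvel': array([-0.00948057, -0.06578004,  0.19709138,  0.12832093, -0.00218648,
        0.0436151 ]), 'tau': array([-2.78719082e-03, -5.83274603e+01,  2.93288594e+01,  7.00130448e+00,
        8.71173019e-03, -1.23956479e-04]), 'tool_pos': array([ 0.15298102, -0.65701893,  0.18603918]), 'orientation': array([ 1.79929025e+02, -5.90926446e-03, -1.66894838e+02]), 'force': array([-0.82945294, -0.36299163,  0.05795417]), 'moment': array([-0.00105388,  0.01328494,  0.01137489]), 'opening': 0.08769264573204559}
```

View pics/scene0.png

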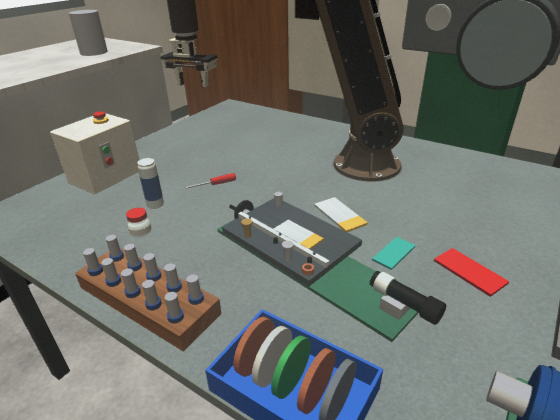

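View pics/side0.png

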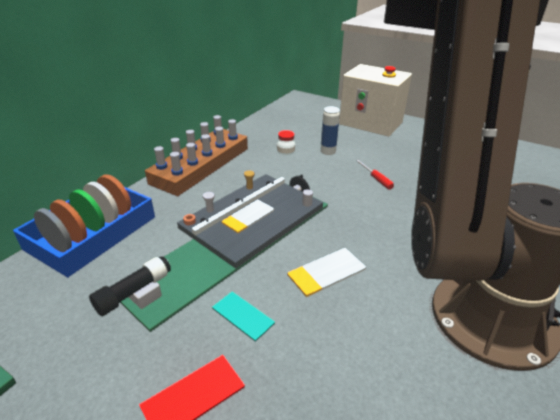

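View pics/wrist0.png

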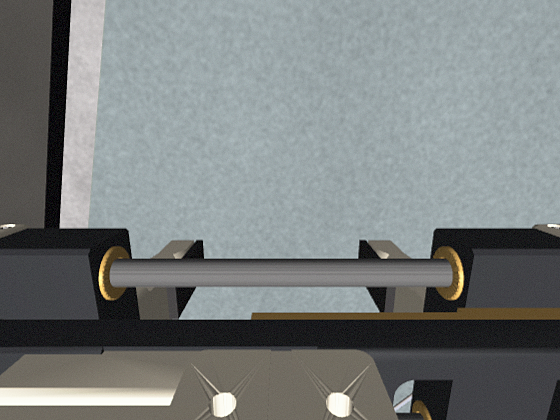

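The rest sits at about (290,235) in scene and (255,215) in side. The blank on it is around (298,232) and (248,215), with its yellow end toward the scope. The larger look-alike lies on the table at (340,212) in scene. I'll zoom in for corners.

```bash
python3 - <<'E'
import cv2
a=cv2.imread("pics/scene0.png")[180:290,210:370]; cv2.imwrite("pics/sz.png",cv2.resize(a,None,fx=5,fy=5,interpolation=cv2.INTER_CUBIC))
a=cv2.imread("pics/side0.png")[165:270,170:335]; cv2.imwrite("pics/dz.png",cv2.resize(a,None,fx=4.8,fy=4.8,interpolation=cv2.INTER_CUBIC))
E
```

```text
(no output)
```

View pics/sz.png

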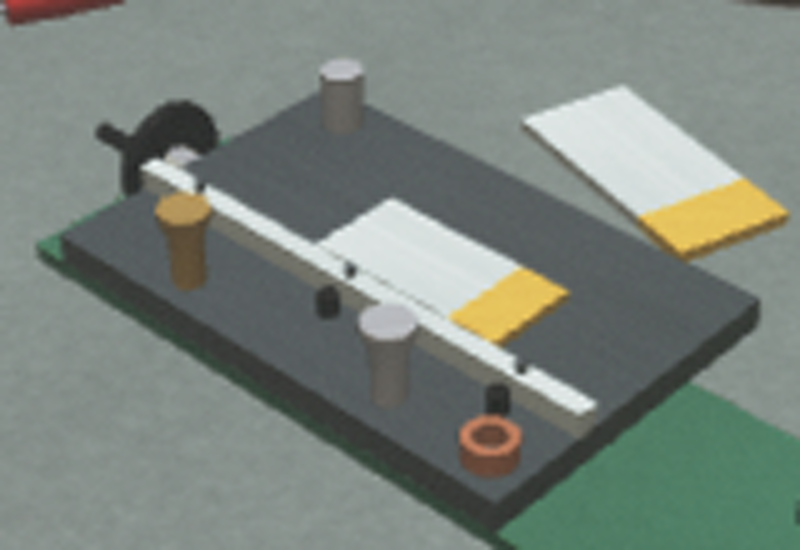

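View pics/dz.png

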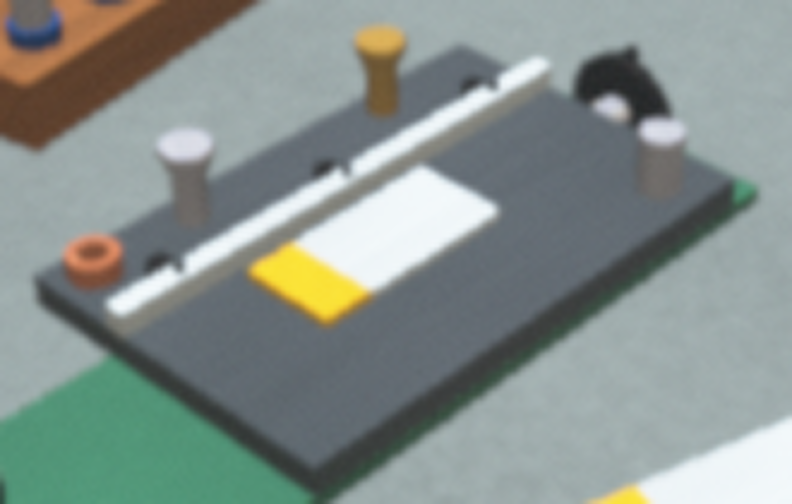

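```bash
cat > h.py <<'E'
import numpy as np, cv2
C={}
def setcam(n,s): C[n]=s
def ray(s,uv,z):
    d=np.array([(uv[0]-s["cx"])/s["fx"],(uv[1]-s["cy"])/s["fy"],1.]); R=np.array(s["R"]);t=np.array(s["t"])
    o=-R.T@t; w=R.T@d; return o+w*(z-o[2])/w[2]
def proj(s,X):
    c=np.asarray(X)@np.array(s["R"]).T+np.array(s["t"]); return np.stack([s["fx"]*c[...,0]/c[...,2]+s["cx"],s["fy"]*c[...,1]/c[...,2]+s["cy"]],-1)
def unz(p,k,off): return ((p[0]+.5)/k-.5+off[0],(p[1]+.5)/k-.5+off[1])
E
python3 - <<'E'
from h import *; from plant import ctrl
np.set_printoptions(precision=4,suppress=True)
s=ctrl.snapshot("scene"); d=ctrl.snapshot("side")
S=dict(er=(758,302),ef=(495,500),rf=(65,240),rr=(325,92), fx=(597,408),fr=(148,160), b_rr=(392,198),b_lr=(570,292),b_lf=(497,342),b_ycr=(522,267))
D=dict(er=(312,470),ef=(38,282),rf=(462,45),rr=(735,185), fx=(115,315),fr=(548,68), b_rr=(498,210),b_lr=(328,322),b_lf=(248,270),b_rf=(422,166),b_ycr=(370,294),b_ycf=(295,243))
Z=lambda n:.074 if n[0]=='f' else .066 if n[0]=='b' else .06
for k in S: print('S',k,ray(s,unz(S[k],5,(210,180)),Z(k)))
for k in D: print('D',k,ray(d,unz(D[k],4.8,(170,165)),Z(k)))
E
```

```text
S er [0.488  0.1946 0.06  ]
S ef [0.6793 0.1569 0.06  ]
S rf [ 0.6289 -0.1314  0.06  ]
S rr [ 0.4368 -0.0983  0.06  ]
S fx [0.6158 0.1727 0.074 ]
S fr [ 0.5627 -0.1273  0.074 ]
S b_rr [ 0.5142 -0.0027  0.066 ]
S b_lr [0.5367 0.116  0.066 ]
S b_lf [0.5898 0.1055 0.066 ]
S b_ycr [0.5312 0.0857 0.066 ]
D er [0.485 0.197 0.06 ]
D ef [0.6762 0.1623 0.06  ]
D rf [ 0.6249 -0.1342  0.06  ]
D rr [ 0.4281 -0.0932  0.06  ]
D fx [0.6148 0.1741 0.074 ]
D fr [ 0.5585 -0.1199  0.074 ]
D b_rr [ 0.5157 -0.001   0.066 ]
D b_lr [0.5348 0.1175 0.066 ]
D b_lf [0.5912 0.1061 0.066 ]
D b_rf [ 0.5701 -0.0127  0.066 ]
D b_ycr [0.5305 0.0897 0.066 ]
D b_ycf [0.5852 0.0764 0.066 ]
```

move_arm --increments '[[[20,35,15],-0.05],[[22,40,10],-0.05],[[22,40,0],-0.05],[[22,40,0],-0.05],[[22,40,0],-0.05],[[22,40,0],-0.05],[[22,40,0],-0.05],[[22,40,0],-0.05]]'

```text
clock: 1.05
tool_pos: [0.3278, -0.3342, 0.2085]
orientation: [179.7, -0.0, 168.8]
force: [0.5, -0.3, 0.3]
opening: 0.0876
```

move_arm --increments '[[[20,46,0],0],[[20,46,0],0],[[20,46,0],0],[[20,46,0],0],[[20,46,0],0],[[20,46,0],0],[[20,46,0],0],[[20,46,0],0]]'

```text
clock: 1.85
tool_pos: [0.4844, 0.0344, 0.2115]
orientation: [179.6, 0.4, 168.8]
force: [1.5, -0.7, 0.1]
opening: 0.0876
```

```bash
cat > look.py <<'E'
import sys; from h import *; from plant import ctrl
for n in sys.argv[2:]:
    s=ctrl.snapshot(n); cv2.imwrite(f"pics/{n}{sys.argv[1]}.png",s["color"][:,:,::-1]); np.save(f"pics/{n}{sys.argv[1]}.npy",s,allow_pickle=True)
o=ctrl.get_obs(); print(o["clock"],o["tool_pos"],o["orientation"],o["force"],o["opening"])
E
python3 look.py 1 wrist scene side
```

```text
2.0 [0.484659   0.03461315 0.21064714] [179.62861391   0.34367723 168.94334196] [ 0.10789991 -1.60220004  0.59881269] 0.08776679374917377
```

View pics/wrist1.png

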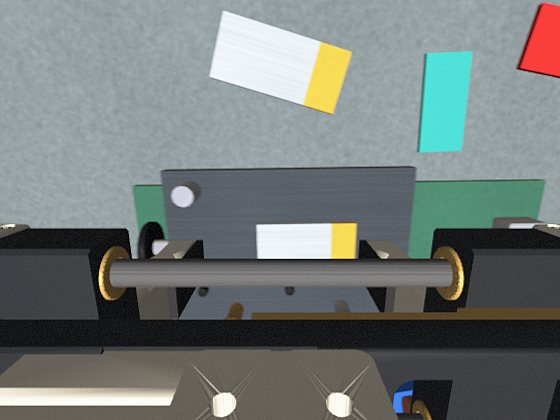

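```bash
python3 - <<'E'
import cv2
a=cv2.imread("pics/wrist1.png")[155:275,145:425]; cv2.imwrite("pics/w1z.png",cv2.resize(a,None,fx=2.8,fy=2.8,interpolation=cv2.INTER_CUBIC))
E
```

```text
(no output)
```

View pics/w1z.png

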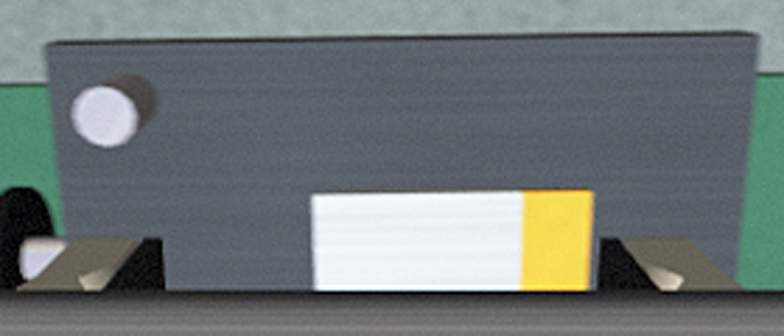

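```bash
cat > fit.py <<'E'
from h import *; from scipy.optimize import least_squares
np.set_printoptions(precision=4,suppress=True)
s,d,w=[np.load(f"pics/{n}1.npy",allow_pickle=True).item() for n in("scene","side","wrist")]
L=dict(er=(-130,0,0),ef=(70,0,0),rf=(70,-300,0),rr=(-130,-300,0),fx=(0,0,14),fr=(0,-300,14))
B=dict(b_rr=(-28,-60,3),b_lr=(-28,60,3),b_lf=(28,60,3),b_rf=(28,-60,3),b_ycr=(-28,30,3),b_ycf=(28,30,3))
S=dict(er=(758,302),ef=(495,500),rf=(65,240), b_rr=(392,198),b_lr=(570,292),b_lf=(497,342),b_ycr=(522,267))
D=dict(er=(312,470),ef=(38,282),rf=(462,45),rr=(735,185), b_rr=(498,210),b_lr=(328,322),b_lf=(248,270),b_rf=(422,166),b_ycr=(370,294),b_ycf=(295,243))
W=dict(er=(755,36),rr=(48,44),b_rr=(312,195),b_lr=(593,191),b_ycr=(522,192))
obs=[(s,k,unz(v,5,(210,180))) for k,v in S.items()]+[(d,k,unz(v,4.8,(170,165))) for k,v in D.items()]+[(w,k,unz(v,2.8,(145,155))) for k,v in W.items()]
def pts(p,k):
    q,(x,y,a),z0=(L,p[:3],.06) if k in L else (B,p[3:],.063)
    v=np.array(q[k])/1e3; c,n=np.cos(a),np.sin(a)
    return np.array([x+c*v[0]-n*v[1],y+n*v[0]+c*v[1],z0+v[2]])
f=lambda p:np.concatenate([proj(c,pts(p,k))-uv for c,k,uv in obs])
r=least_squares(f,[.61,.17,-.17,.55,.05,-.17],x_scale=[.01]*6,loss="soft_l1")
p=r.x
print(p,np.degrees(p[[2,5]]))
for (c,k,uv),e in zip(obs,f(p).reshape(-1,2)): print("SDW"[[s,d,w].index(c) if 0 else (0 if c is s else 1 if c is d else 2)],k,e)
c,n=np.cos(p[2]),np.sin(p[2]); R=np.array([[c,n],[-n,c]])
for k in("b_lf","b_rf","b_rr","b_lr"): print(k,1e3*R@(pts(p,k)[:2]-p[:2]))
E
python3 fit.py
```

```text
[ 0.6139  0.1724 -0.1862  0.5539  0.0532 -0.1849] [-10.669  -10.5928]
S er [ 0.9952 -0.1645]
S ef [0.2103 1.3151]
S rf [-0.7633 -0.8019]
S b_rr [0.424  0.4371]
S b_lr [0.3403 0.3172]
S b_lf [0.0076 0.8202]
S b_ycr [0.6086 0.4091]
D er [-0.25   -0.3651]
D ef [-1.2141 -1.5659]
D rf [-0.4344 -0.426 ]
D rr [ 0.0412 -1.3239]
D b_rr [0.0364 0.1196]
D b_lr [-0.9094 -0.4333]
D b_lf [-0.7     0.0302]
D b_rf [-0.5132  0.3153]
D b_ycr [-0.0496 -0.6203]
D b_ycf [-0.8785  0.014 ]
W er [ 0.9451 -0.3249]
W rr [-3.3106 -0.4543]
W b_rr [-0.3279 -0.454 ]
W b_lr [-1.1051 -0.2999]
W b_ycr [-0.6146 -0.3388]
b_lf [ -8.965  -68.1476]
b_rf [  -8.8053 -188.1475]
b_rr [ -64.8052 -188.222 ]
b_lr [-64.9649 -68.2221]
```

move_arm --increments '[[[4,10,-20],0],[[4,10,-20],0],[[4,10,-20],0],[[0,0,-20],0.01],[[0,0,-20],0],[[0,0,-15],0],[[0,0,-8],0],[[0,0,-4],0]]' --jaw 0.1

```text
clock: 2.8
tool_pos: [0.4957, 0.061, 0.0811]
orientation: [179.5, 0.5, 169.4]
force: [-0.4, 0.4, 0.6]
opening: 0.0484
```

```bash
python3 look.py 2 scene side wrist;python3 - <<'E'
import cv2
a=cv2.imread("pics/side2.png")[100:300,150:450]; cv2.imwrite("pics/d2z.png",cv2.resize(a,None,fx=2.6,fy=2.6,interpolation=cv2.INTER_CUBIC))
E
```

```text
2.95 [0.49626761 0.06154638 0.08200341] [179.49560606   0.55936376 169.38342602] [ 0.63476722 -0.27530154  0.66392515] 0.048318401029133026
```

View pics/d2z.png

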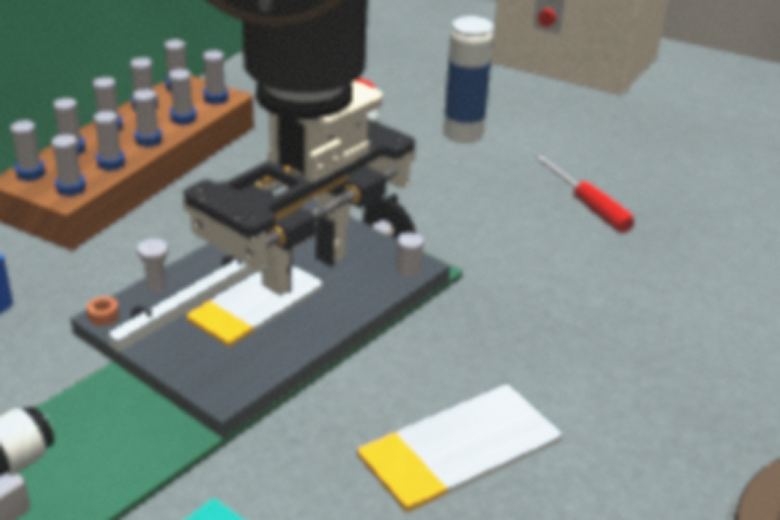

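View pics/wrist2.png

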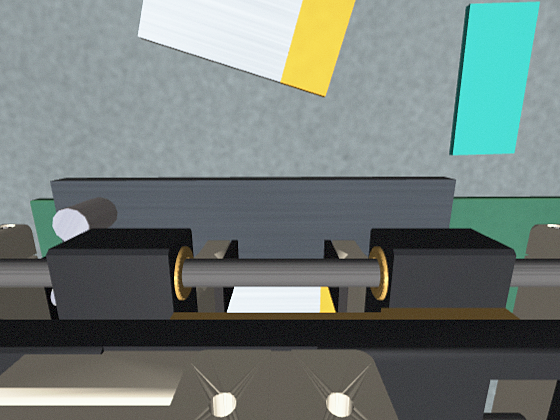

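```bash
python3 - <<'E'
from h import *
d=np.load("pics/side2.npy",allow_pickle=True).item()
t=np.array([.4963,.0615,.082]); a=np.radians(79.4); y=np.array([np.cos(a),np.sin(a),0]); x=np.array([np.sin(a),-np.cos(a),0])
P=np.array([t+y*u+x*v for u in(.024,.045,-.024,-.045) for v in(-.01,.01)])
print(np.round((proj(d,P)-[150,100])*2.6))
E
```

```text
[[290. 326.]
 [274. 317.]
 [273. 337.]
 [256. 327.]
 [328. 302.]
 [312. 293.]
 [344. 291.]
 [328. 283.]]
```

```bash
python3 - <<'E'
from h import *
d=np.load("pics/side2.npy",allow_pickle=True).item()
im=cv2.imread("pics/side2.png")
t=np.array([.4963,.0615,.082]); a=np.radians(79.4); y=np.array([np.cos(a),np.sin(a),0]); x=np.array([np.sin(a),-np.cos(a),0])
b=im[170:245,205:305]; b=cv2.resize(b,None,fx=8,fy=8,interpolation=cv2.INTER_CUBIC)
for u in(.024,.045,-.024,-.045):
  for v in(-.01,.01):
    q=(proj(d,t+y*u+x*v)-[205,170]+.5)*8
    cv2.circle(b,tuple(int(i) for i in q),4,(0,0,255),-1)
cv2.imwrite("pics/d2y.png",b)
E
```

```text
(no output)
```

View pics/d2y.png

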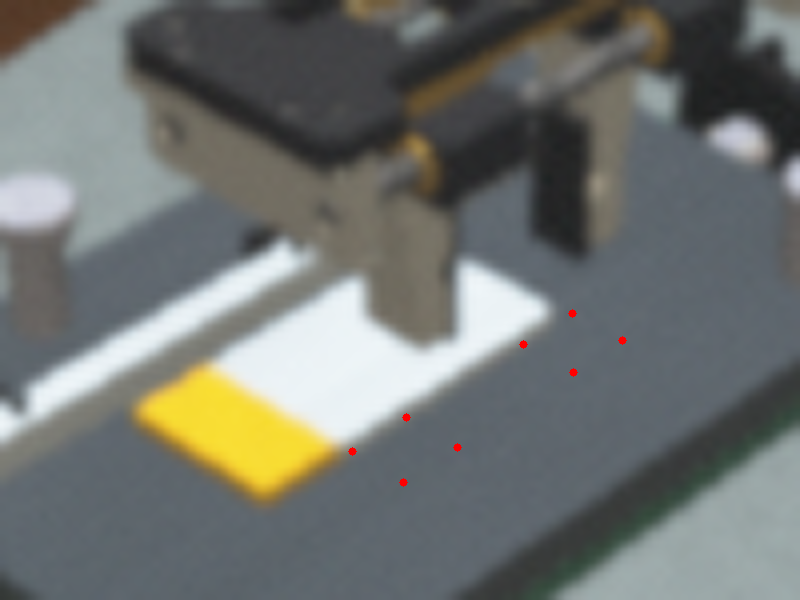

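View pics/scene2.png

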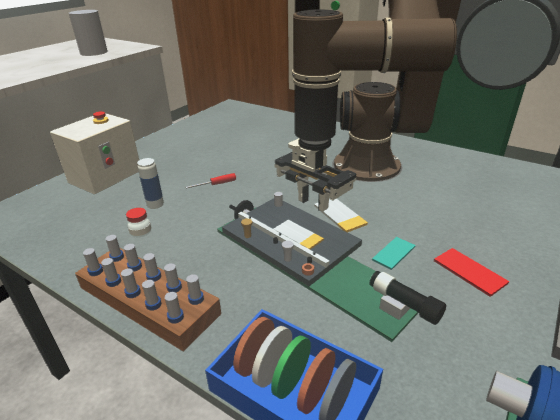

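```bash
python3 - <<'E'
from h import *
d=np.load("pics/scene2.npy",allow_pickle=True).item()
im=cv2.imread("pics/scene2.png")
t=np.array([.4963,.0615,.082]); a=np.radians(79.4); y=np.array([np.cos(a),np.sin(a),0]); x=np.array([np.sin(a),-np.cos(a),0])
b=im[140:250,250:370]; b=cv2.resize(b,None,fx=5.4,fy=5.4,interpolation=cv2.INTER_CUBIC)
for u in(.024,.045,-.024,-.045):
  for v in(-.01,.01):
    q=(proj(d,t+y*u+x*v)-[250,140]+.5)*5.4
    cv2.circle(b,tuple(int(i) for i in q),3,(0,0,255),-1)
cv2.imwrite("pics/s2y.png",b)
E
```

```text
(no output)
```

View pics/s2y.png

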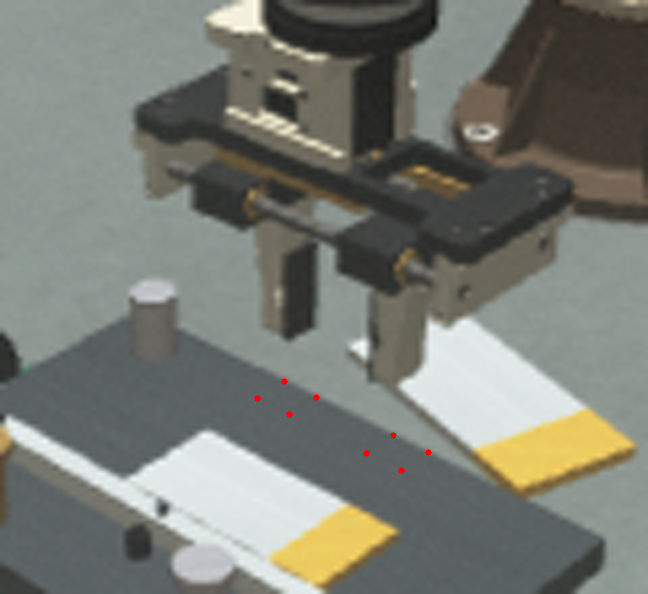

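```bash
python3 - <<'E'
from h import *
np.set_printoptions(precision=4,suppress=True)
s=np.load("pics/scene2.npy",allow_pickle=True).item();d=np.load("pics/side2.npy",allow_pickle=True).item()
def tri(a,b):
    P=[np.array([[c["fx"],0,c["cx"]],[0,c["fy"],c["cy"]],[0,0,1]])@np.c_[np.array(c["R"]),np.array(c["t"])] for c in(s,d)]
    X=cv2.triangulatePoints(*P,np.array(a,float).reshape(2,1),np.array(b,float).reshape(2,1)); X=(X[:3]/X[3]).ravel()
    print(X,proj(s,X)-a,proj(d,X)-b)
# finger tip centres: scene front finger bottom ~ (396,368)zoom, rear (290,325)
sz=lambda p:unz(p,5.4,(250,140)); dz=lambda p:unz(p,8,(205,170))
tri(sz((397,368)),dz((413,322)))
tri(sz((290,325)),dz((578,240)))
# gripper plate corner (black plate front-robotside?), gauge top check
tri(sz((152,290)),dz((740+0,135)))
# rest/blank sanity: yellow front-robot corner
tri(sz((398,532)),dz((265,500)))
from plant import ctrl; print(ctrl.get_obs()["tool_pos"], ctrl.get_obs()["joint_pos"])
E
```

```text
[0.5001 0.0926 0.1259] [0.1605 0.2554] [ 0.1695 -0.2962]
[0.4873 0.0283 0.1208] [0.2373 0.4066] [ 0.2493 -0.4672]
[ 0.482  -0.0552  0.112 ] [0.0861 0.1606] [ 0.0895 -0.1801]
[0.5363 0.1157 0.0641] [0.2417 0.3448] [ 0.2442 -0.3874]
[0.4963 0.0615 0.082 ] [  29.6015    9.2709  -29.8723   -0.0313  -50.104  -130.1957]
```

```bash
python3 look.py 3 scene side; python3 - <<'E'
from h import *
def f(n,k,o,X):
    b=cv2.imread(f"pics/{n}.png"); h=int(600/k); w=int(800/k)
    cv2.imwrite(f"pics/{n}_z.png",cv2.resize(b[o[1]:o[1]+h,o[0]:o[0]+w],None,fx=k,fy=k,interpolation=cv2.INTER_CUBIC))
f("scene1",5,(240,90),0); f("side1",5,(190,110),0)
print(cv2.absdiff(cv2.imread("pics/side3.png"),cv2.imread("pics/side2.png")).max())
a=cv2.absdiff(cv2.imread("pics/scene3.png"),cv2.imread("pics/scene2.png"));print((a.max(2)>60).sum())
E
```

```text
3.05 [0.49667848 0.061945   0.08240986] [179.45803702   0.607128   169.40283042] [0.96042992 0.62526823 0.21668315] 0.04817358270615752
88
23
```

View pics/scene1_z.png

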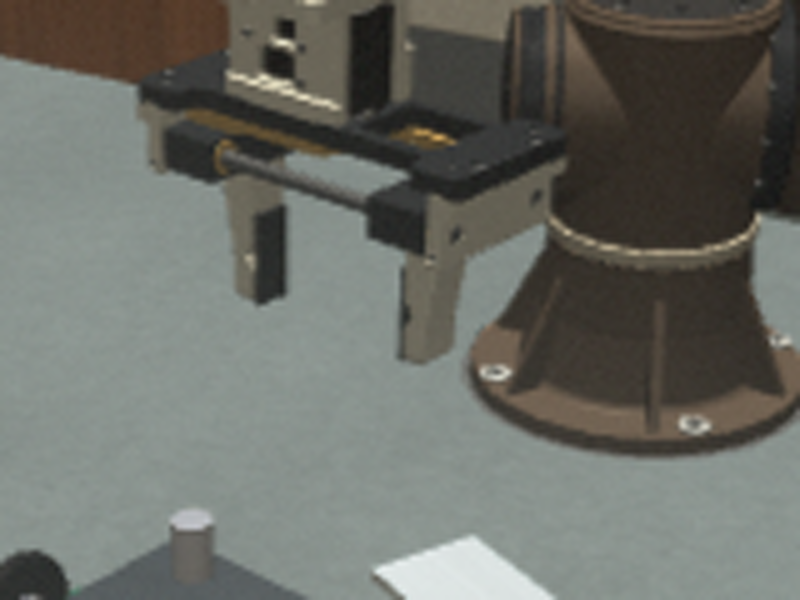

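View pics/side1_z.png

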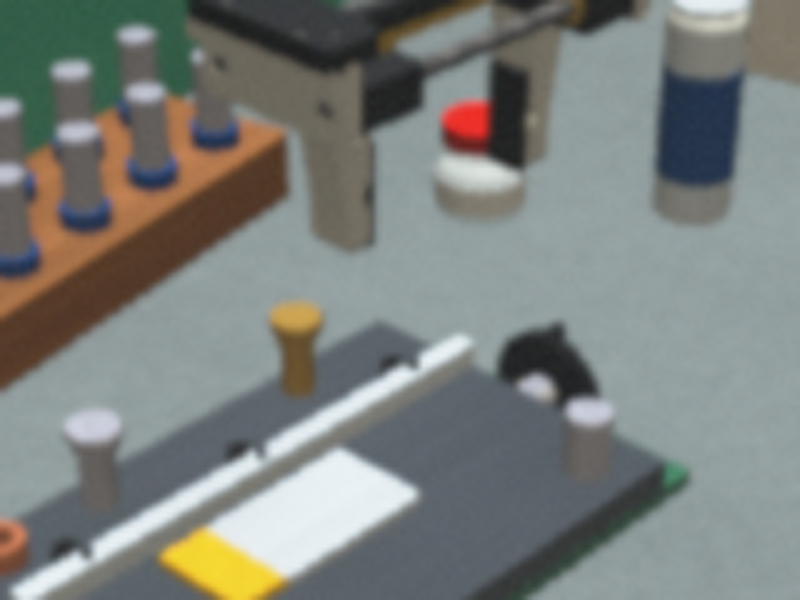

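```bash
cat >> h.py <<'E'
def tri(s,d,a,b):
    P=[np.array([[c["fx"],0,c["cx"]],[0,c["fy"],c["cy"]],[0,0,1]])@np.c_[np.array(c["R"]),np.array(c["t"])] for c in(s,d)]
    X=cv2.triangulatePoints(*P,np.array(a,float).reshape(2,1),np.array(b,float).reshape(2,1)); X=(X[:3]/X[3]).ravel()
    return X,proj(s,X)-a,proj(d,X)-b
def load(n): return np.load(f"pics/{n}.npy",allow_pickle=True).item()
E
python3 - <<'E'
from h import *
np.set_printoptions(precision=4,suppress=True)
s,d=load("scene1"),load("side1")
sz=lambda p:unz(p,5,(240,90)); dz=lambda p:unz(p,5,(190,110))
print(tri(s,d,sz((427,345)),dz((345,235))))
print(tri(s,d,sz((262,290)),dz((520,155))))
print("gauge top",tri(s,d,sz((192,520)),dz((590,411))))
E
```

```text
(array([0.4938, 0.0886, 0.2566]), array([0.0884, 0.1719]), array([ 0.0961, -0.201 ]))
(array([ 0.4736, -0.0147,  0.2528]), array([-0.1044, -0.2318]), array([-0.1138,  0.2658]))
gauge top (array([ 0.4602, -0.0697,  0.0957]), array([0.0142, 0.0264]), array([ 0.015 , -0.0301]))
```

```bash
python3 - <<'E'
from h import *
np.set_printoptions(precision=4,suppress=True)
w=load("wrist1"); R=np.array(w["R"]); C=-R.T@np.array(w["t"]); print("cam",C)
for u in (203,360):
  z=.0877*w["fx"]/157; print(C+R.T@np.array([(u-w["cx"])/w["fx"]*z,(240-w["cy"])/w["fy"]*z,z]))
w=load("wrist2"); R=np.array(w["R"]); C=-R.T@np.array(w["t"]); print("cam",C)
for u in (238,323):
  z=.0483*w["fx"]/85; print(C+R.T@np.array([(u-w["cx"])/w["fx"]*z,(240-w["cy"])/w["fy"]*z,z]))
E
```

```text
cam [0.4182 0.0466 0.409 ]
[ 0.4661 -0.0059  0.2519]
[0.4832 0.0801 0.2525]
cam [0.4292 0.0727 0.2789]
[0.4824 0.0394 0.1192]
[0.4913 0.0868 0.1196]
```

```bash
python3 - <<'E'
import cv2
a=cv2.imread("pics/wrist2.png")[210:330,160:400]; cv2.imwrite("pics/w2z.png",cv2.resize(a,None,fx=3.3,fy=3.3,interpolation=cv2.INTER_CUBIC))
E
```

```text
(no output)
```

View pics/w2z.png

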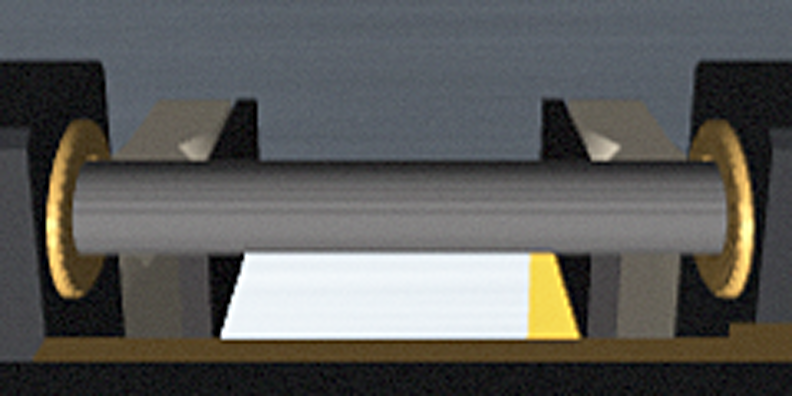

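Three views put the visible fingertips about 40 mm above the reported TCP height: about 0.12 m against a reading of 0.082 m. I don't know yet which is right, so I'll go down carefully on clear rest and watch the force.

move_arm --increments '[[[0,2,-8],0],[[0,0,-5],0],[[0,0,-3],0],[[0,0,-2],0],[[0,0,-1],0],[[0,0,0],0],[[0,0,0],0],[[0,0,0],0]]'

```text
clock: 3.85
tool_pos: [0.4976, 0.0647, 0.0631]
orientation: [179.4, 0.7, 169.4]
force: [-0.6, -0.4, 0.5]
opening: 0.0484
```

```bash
python3 look.py 4 scene side; python3 - <<'E'
from h import *
def f(n,k,o):
    b=cv2.imread(f"pics/{n}.png"); h=int(600/k); w=int(800/k)
    return cv2.resize(b[o[1]:o[1]+h,o[0]:o[0]+w//2],None,fx=k,fy=k,interpolation=cv2.INTER_CUBIC)
cv2.imwrite("pics/c4.png",np.hstack([f("scene4",5,(260,150)),f("side4",5,(215,140))]))
E
```

```text
3.95 [0.49759936 0.06476105 0.06314646] [179.366453     0.73141815 169.43328623] [0.60210869 0.18634968 0.13470355] 0.04832316090239666
```

View pics/c4.png

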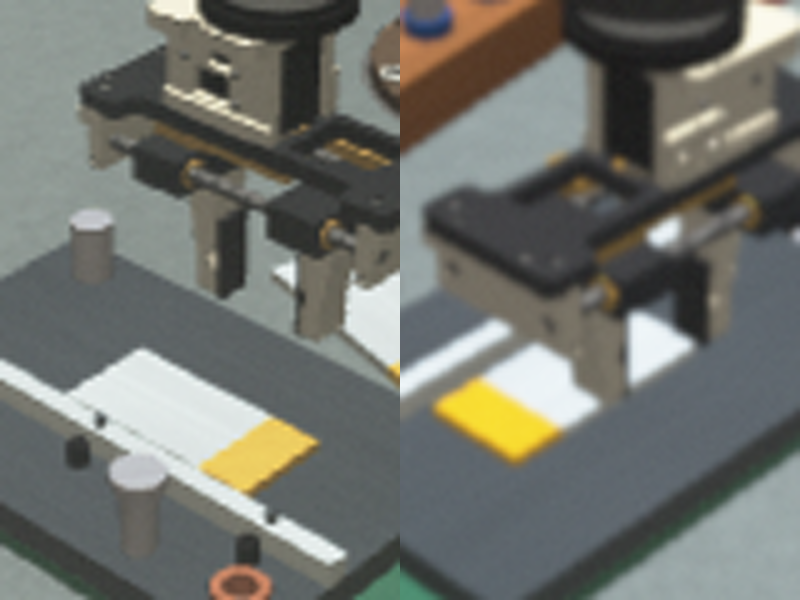

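move_arm --increments '[[[0,0,-1],0],[[0,0,-1],0],[[0,0,-1],0],[[0,0,-1],0],[[0,0,-1],0],[[0,0,-1],0],[[0,0,-1],0],[[0,0,-1],0]]'

```text
clock: 4.75
tool_pos: [0.4977, 0.0648, 0.0547]
orientation: [179.4, 0.8, 169.4]
force: [0.0, 0.9, 0.4]
opening: 0.0484
```

No contact at a reading of 0.055, which is below the rest's top. So the visible tips are right and the height reading is about 40 mm too low. I'll go further down.

move_arm --increments '[[[0,0,-5],0],[[0,0,-5],0],[[0,0,-5],0],[[0,0,-3],0],[[0,0,-3],0],[[0,0,-2],0],[[0,0,0],0],[[0,0,0],0]]'

```text
clock: 5.55
tool_pos: [0.4973, 0.0646, 0.0289]
orientation: [179.4, 0.7, 169.4]
force: [-1.4, 0.3, 1.1]
opening: 0.0479
```

```bash
python3 look.py 5 scene side; python3 - <<'E'
from h import *
def f(n,k,o):
    b=cv2.imread(f"pics/{n}.png"); h=int(600/k); w=int(800/k)
    return cv2.resize(b[o[1]:o[1]+h,o[0]:o[0]+w//2],None,fx=k,fy=k,interpolation=cv2.INTER_CUBIC)
cv2.imwrite("pics/c5.png",np.hstack([f("scene5",6,(280,160)),f("side5",6,(225,165))]))
E
```

```text
5.65 [0.49741162 0.06465032 0.02904114] [179.38378973   0.70711922 169.42958645] [ 0.31532474 -0.52625795  0.92547189] 0.04805777086274502
```

View pics/c5.png

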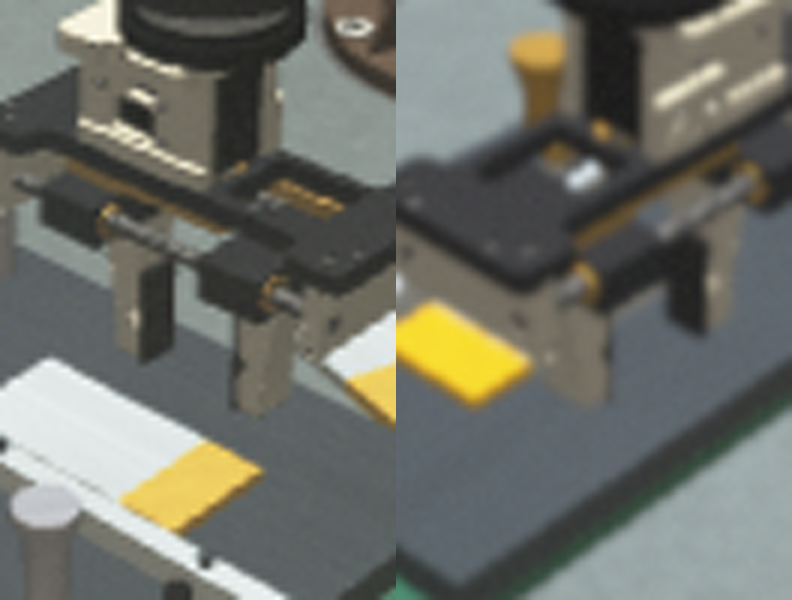

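```bash
python3 - <<'E'
from h import *
np.set_printoptions(precision=4,suppress=True)
s,d=load("scene5"),load("side5")
sz=lambda p:unz(p,6,(280,160)); dz=lambda p:unz((p[0]-396,p[1]),6,(225,165))
print(tri(s,d,sz((262,400)),dz((580,395))))
print(tri(s,d,sz((146,348)),dz((705,322))))
# predict tip corner outlines for several z
a=np.radians(79.4); y=np.array([np.cos(a),np.sin(a),0]); x=np.array([np.sin(a),-np.cos(a),0])
for z in (.064,.068,.072):
  t=np.array([.4974,.0646,z])
  P=np.array([t+y*u+x*v for u in(.024,.045) for v in(-.0095,.0095)])
  print(z,np.round((proj(s,P)-[280,160]+.5)*6).tolist(),np.round((proj(d,P)-[225,165]+.5)*6+[396,0]).tolist())
E
```

```text
(array([0.5012, 0.0962, 0.0712]), array([0.2934, 0.4353]), array([ 0.3065, -0.505 ]))
(array([0.488 , 0.0306, 0.0676]), array([0.0434, 0.0698]), array([ 0.0455, -0.08  ]))
0.064 [[261.0, 402.0], [232.0, 421.0], [299.0, 422.0], [271.0, 441.0]] [[612.0, 406.0], [576.0, 385.0], [572.0, 433.0], [536.0, 410.0]]
0.068 [[261.0, 394.0], [232.0, 414.0], [300.0, 414.0], [271.0, 434.0]] [[611.0, 398.0], [576.0, 377.0], [572.0, 424.0], [536.0, 402.0]]
0.072 [[261.0, 387.0], [233.0, 406.0], [300.0, 406.0], [271.0, 426.0]] [[611.0, 390.0], [575.0, 368.0], [571.0, 416.0], [535.0, 394.0]]
```

move_arm --increments '[[[0,0,-1],0],[[0,0,-1],0],[[0,0,-1],0],[[0,0,-1],0],[[0,0,-1],0],[[0,0,-1],0],[[0,0,0],0],[[0,0,0],0]]'

```text
clock: 6.45
tool_pos: [0.4977, 0.0648, 0.0229]
orientation: [179.4, 0.7, 169.4]
force: [1.1, 0.5, -0.1]
opening: 0.0482
```

move_arm --increments '[[[0,0,-1],0],[[0,0,-1],0],[[0,0,-1],0],[[0,0,0],0],[[0,0,0],0],[[0,0,0],0],[[0,0,0],0],[[0,0,0],0]]'

```text
clock: 7.25
tool_pos: [0.498, 0.0649, 0.0209]
orientation: [179.3, 0.8, 169.5]
force: [-0.1, -0.4, 2.0]
opening: 0.0485
```

```bash
python3 look.py 6 scene side; python3 - <<'E'
from h import *
def f(n,k,o):
    b=cv2.imread(f"pics/{n}.png"); h=int(600/k); w=int(800/k)
    return cv2.resize(b[o[1]:o[1]+h,o[0]:o[0]+w//2],None,fx=k,fy=k,interpolation=cv2.INTER_CUBIC)
cv2.imwrite("pics/c6.png",np.hstack([f("scene6",7,(285,170)),f("side6",7,(235,180))]))
E
```

```text
7.35 [0.49798685 0.06490468 0.02089848] [179.34979566   0.7892212  169.46255962] [-0.360956    0.04159723  1.33208109] 0.04841220062572313
```

View pics/c6.png

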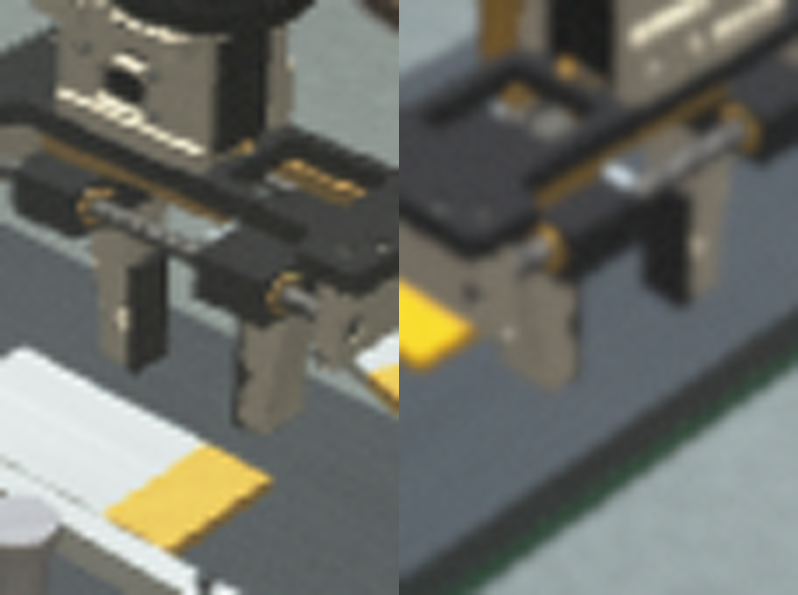

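move_arm --increments '[[[0,0,-1],0],[[0,0,-1],0],[[0,0,-1],0],[[0,0,0],0],[[0,0,0],0],[[0,0,0],0],[[0,0,0],0],[[0,0,0],0]]'

```text
clock: 8.15
tool_pos: [0.4981, 0.065, 0.0209]
orientation: [179.4, 0.8, 169.5]
force: [-0.5, 0.4, 3.7]
opening: 0.0484
```

move_arm --increments '[[[0,0,1.5],0],[[3,-0.6,0.5],0],[[3,-0.6,0],0],[[3,-0.6,0],0],[[3,-0.6,0],0],[[3,-0.6,0],0],[[2,-0.4,0],0],[[2,-0.4,0],0]]'

```text
clock: 8.95
tool_pos: [0.5183, 0.0605, 0.0223]
orientation: [179.4, 0.8, 169.5]
force: [-1.3, 0.1, 1.7]
opening: 0.0484
```

```bash
python3 look.py 7 scene side; cat > crop.py <<'E'
import sys; from h import *
# crop.py out k n1 x y n2 x y
def f(n,k,o):
    b=cv2.imread(f"pics/{n}.png"); h=int(600/k); w=int(800/k)
    return cv2.resize(b[o[1]:o[1]+h,o[0]:o[0]+w//2],None,fx=k,fy=k,interpolation=cv2.INTER_CUBIC)
a=sys.argv; k=float(a[2])
cv2.imwrite(f"pics/{a[1]}.png",np.hstack([f(a[3],k,(int(a[4]),int(a[5]))),f(a[6],k,(int(a[7]),int(a[8])))]))
E
python3 crop.py c7 5 scene7 265 170 side7 215 170
```

```text
9.05 [0.51848738 0.06056858 0.02239793] [179.41527545   0.77909069 169.50351933] [-0.33521853 -0.28023703  0.18564886] 0.04781858012950971
```

View pics/c7.png

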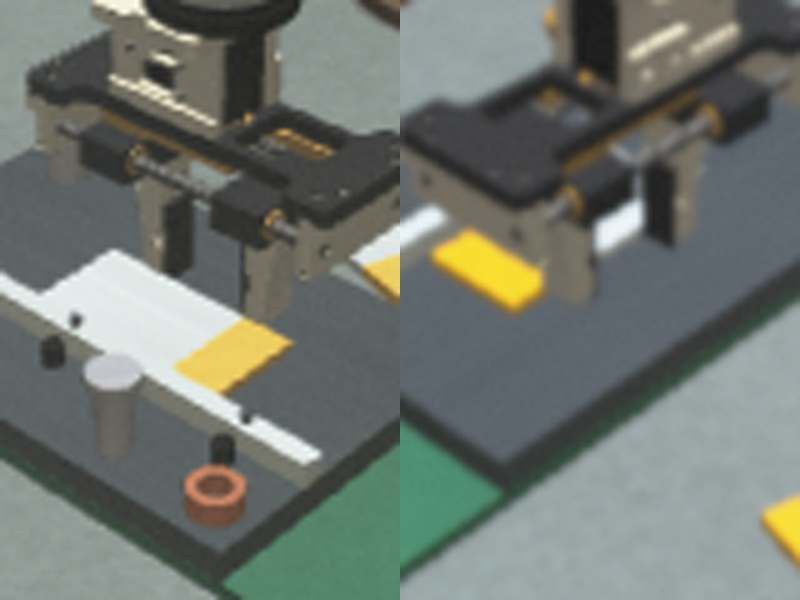

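move_arm --increments '[[[1.5,-0.3,0],0],[[1.5,-0.3,0],0],[[1.5,-0.3,0],0],[[1.5,-0.3,0],0],[[1.5,-0.3,0],0],[[1.5,-0.3,0],0],[[1.5,-0.3,0],0],[[1.5,-0.3,0],0]]'

```text
clock: 9.85
tool_pos: [0.5255, 0.0587, 0.0221]
orientation: [179.5, 0.3, 169.4]
force: [-11.3, 6.6, 10.1]
opening: 0.0482
```

```bash
python3 look.py 8 scene side; python3 crop.py c8 5 scene8 265 170 side8 215 170
```

```text
9.95 [0.52548524 0.0586675  0.02212482] [179.47555435   0.28789722 169.41160557] [-10.3881734    5.72661899  10.31689997] 0.048238513711972714
```

View pics/c8.png

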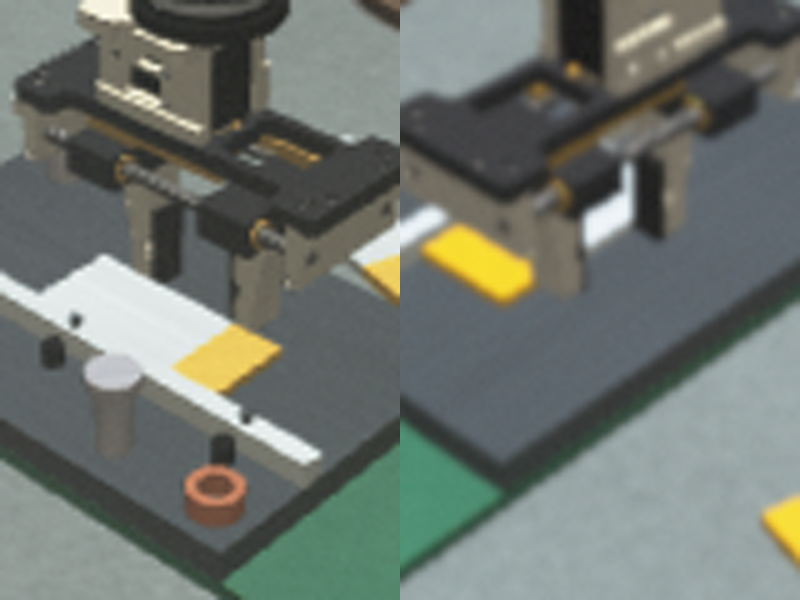

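```bash
python3 crop.py c8b 10 scene8 270 215 side8 213 205
```

```text
(no output)
```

View pics/c8b.png

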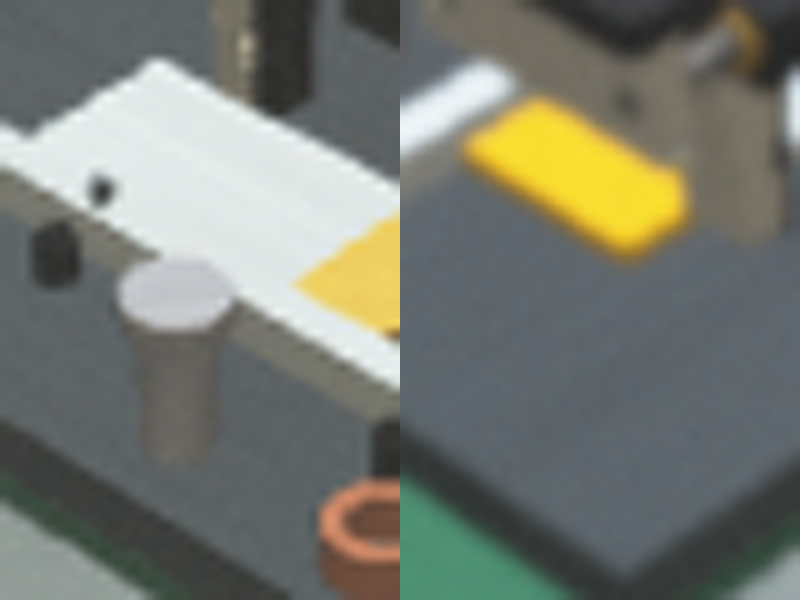

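move_arm --increments '[[[-6,1,0],0],[[-8,1.5,0],0],[[-4,0,15],0],[[0,0,30],0],[[0,0,30],0],[[0,0,10],0.14],[[0,0,0],0.14],[[0,0,0],0.14]]' --jaw 0.1

```text
clock: 10.75
tool_pos: [0.5059, 0.0614, 0.1105]
orientation: [179.6, 0.6, -165.8]
force: [0.3, 0.5, 0.3]
opening: 0.0483
```

```bash
python3 look.py 9 scene side wrist; python3 crop.py c9 5 scene9 250 170 side9 190 170
```

```text
10.9 [0.50561125 0.06114164 0.10987951] [ 179.57659275    0.4659781  -166.32031644] [ 0.22113055  0.2390825  -0.78023643] 0.048148835988531
```

View pics/c9.png

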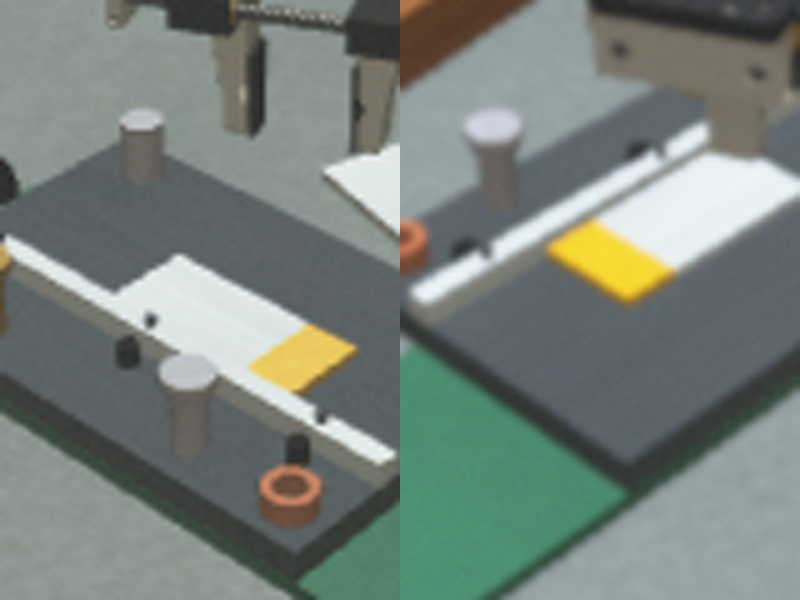

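View pics/side9.png

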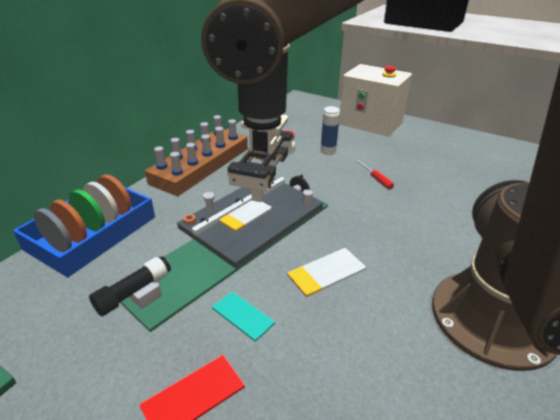

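```bash
python3 - <<'E'
from h import *
np.set_printoptions(precision=1,suppress=True)
s,d=load("scene9"),load("side9"); p=[.6139,.1724,-.1862]; c,n=np.cos(p[2]),np.sin(p[2]); R=np.array([[c,n],[-n,c]])
L=lambda X:1e3*R@(X[:2]-p[:2])
sz=lambda q:unz(q,5,(250,170)); dz=lambda q:unz((q[0]-400,q[1]),5,(190,170))
for k,v in dict(lf=(547,247),lr=(628,297),yr=(675,268)).items(): print("side",k,L(ray(d,dz(v),.066)))
for k,v in dict(rr=(180,254),lr=(357,346),lf=(293,390),yr=(309,324)).items(): print("scene",k,L(ray(s,sz(v),.066)))
# fence exit foot, top corner robot side
print("side fence top exit", L(ray(d,dz((432,305)),.074)), "foot",L(ray(d,dz((436,322)),.06)))
print("scene fence top exit", L(ray(s,sz((396,456)),.074)))
print("side er",L(ray(d,dz((628,465)),.06)))
E
python3 crop.py c9b 12 side9 190 205 side9 225 195
```

```text
side lf [ -0.8 -70.4]
side lr [-56. -71.]
side yr [ -56.  -100.3]
scene rr [ -57.2 -191.3]
scene lr [-58.6 -72.3]
scene lf [-11.2 -72.7]
scene yr [ -56.4 -101.5]
side fence top exit [-4.4 -1.1] foot [-0.5 -4.5]
scene fence top exit [ 1.  -0.5]
side er [-132.3   -0.3]
```

View pics/c9b.png

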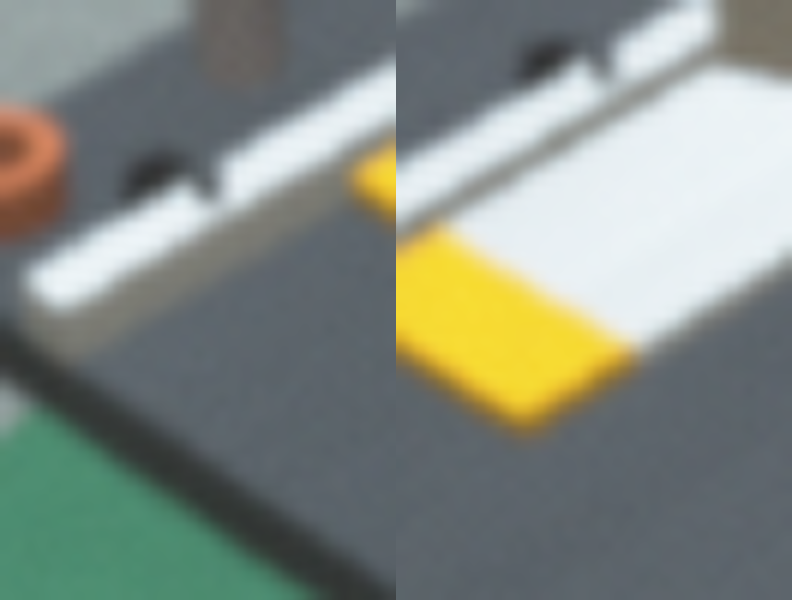

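move_arm --increments '[[[5,-12,0],0.14],[[5,-12,0],0.14],[[5,-12,0],0.14],[[5,-12,0],0.14],[[5,-12,0],0.14],[[5,-13,0],0.14],[[5,-13,0],0.14],[[5,-12,0],0.14]]' --jaw -1

```text
clock: 11.7
tool_pos: [0.5447, -0.0395, 0.1073]
orientation: [179.5, 0.3, -102.0]
force: [0.7, 0.2, -0.5]
opening: 0.0008
```

```bash
python3 look.py 10 scene wrist; python3 crop.py c10 4 scene10 210 130 wrist10 180 200
```

```text
11.8 [ 0.54484926 -0.03995826  0.10708496] [ 179.46260491    0.29747863 -102.12948967] [-0.22297977  0.27108002  0.2327117 ] 0.00018965644238709575
```

View pics/c10.png

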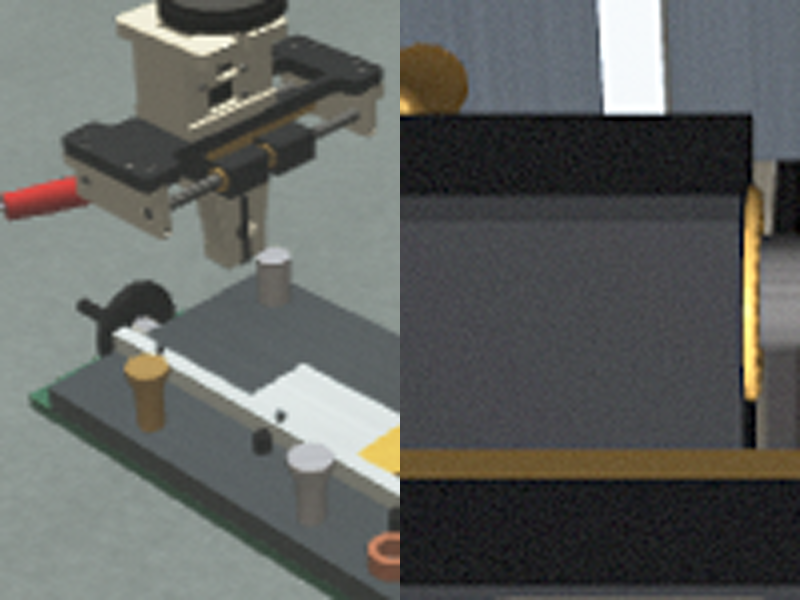

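move_arm --increments '[[[0,0,-20],0.026],[[0,0,-20],0],[[0,0,-20],0],[[0,0,-12],0],[[0,0,-6],0],[[0,0,-3],0],[[0,0,-1],0],[[0,0,0],0]]'

```text
clock: 12.6
tool_pos: [0.545, -0.0383, 0.0231]
orientation: [179.6, 0.3, -102.7]
force: [0.0, -0.1, 0.1]
opening: 0.0005
```

```bash
python3 look.py 11 scene side; python3 crop.py c11 5 scene11 220 150 side11 220 140
```

```text
12.7 [ 0.54517695 -0.03834553  0.02331895] [ 179.6187016     0.32656811 -102.69321696] [-0.37843533  0.03753252  0.39338641] 0.00023029488755820274
```

View pics/c11.png

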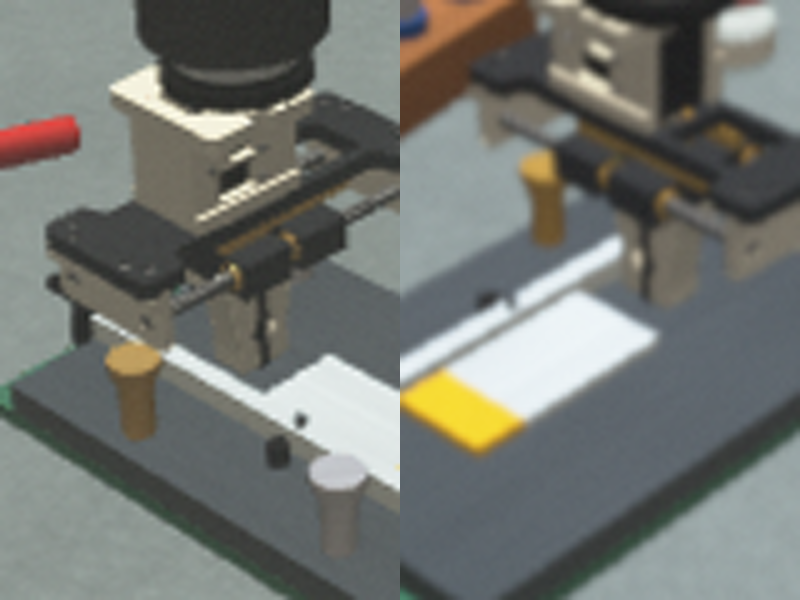

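move_arm --increments '[[[0,0,-0.5],0.04],[[0,0,0],0],[[0.6,3,0],0],[[0.6,3,0],0],[[0.6,3,0],0],[[0.6,3,0],0],[[0.2,1,0],0],[[0,0,0],0]]'

```text
clock: 13.5
tool_pos: [0.5495, -0.0237, 0.0249]
orientation: [179.8, 0.4, -100.5]
force: [0.3, 0.4, 0.5]
opening: 0.0008
```

move_arm --increments '[[[0,1,-1.5],0],[[0.5,3,-0.5],0],[[1.1,6,0],0],[[1.1,6,0],0],[[1.1,6,0],0],[[1.1,6,0],0],[[1.1,6,0],0],[[1.1,6,0],0]]'

```text
clock: 14.3
tool_pos: [0.5565, 0.0185, 0.0227]
orientation: [179.8, 0.3, -100.6]
force: [-0.4, -1.8, 1.3]
opening: 0.0005
```

```bash
python3 look.py 12 scene side; python3 crop.py c12 5 scene12 250 160 side12 190 170
```

```text
14.4 [0.55684414 0.01893734 0.02270345] [ 179.78798213    0.36758324 -100.55103075] [-0.00959777  0.07564085  0.57323734] 0.00048683021815465623
```

View pics/c12.png

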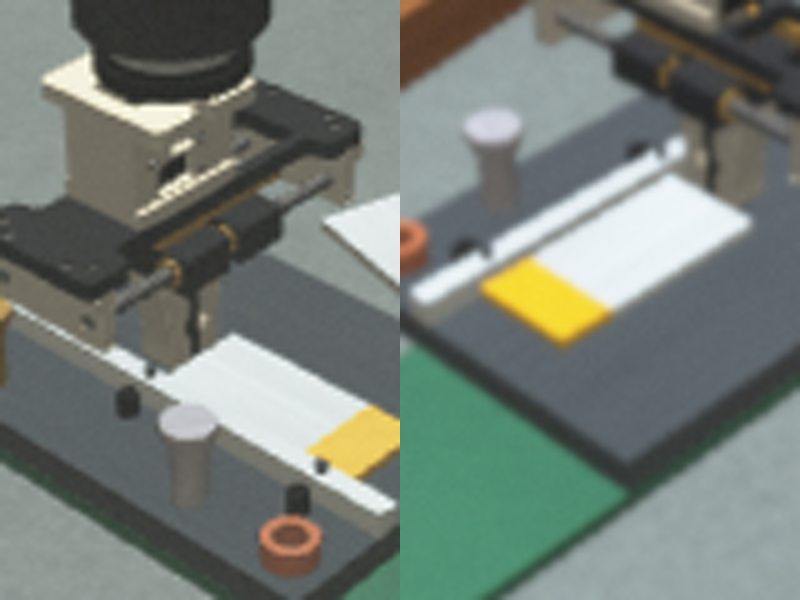

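```bash
cat > m.py <<'E'
from h import *
np.set_printoptions(precision=1,suppress=True)
p=[.6139,.1724,-.1862]; c,n=np.cos(p[2]),np.sin(p[2]); R=np.array([[c,n],[-n,c]])
L=lambda X:1e3*R@(np.asarray(X)[:2]-p[:2])
E
python3 - <<'E'
from m import *
d=load("side12"); s=load("scene12"); dz=lambda q:unz((q[0]-400,q[1]),5,(190,170)); sz=lambda q:unz(q,5,(250,160))
for v in [(482,287),(567,343),(752,218),(613,312),(530,258)]: print(L(ray(d,dz(v),.066)))
for v in [(236,333),(376,402)]: print(L(ray(s,sz(v),.066)))
print(L([.5568,.0189]))
E
```

```text
[ -2.1 -30.4]
[-60.3 -30.6]
[ -54.7 -152.3]
[-59. -59.]
[ -1.5 -59.5]
[ -57.8 -152. ]
[-61.1 -62.4]
[ -27.7 -161.4]
```

move_arm --increments '[[[1.2,6,0],0],[[1.2,6,0],0],[[1.2,6,0],0],[[1.2,6,0],0],[[1.2,6,0],0],[[1.2,6,0],0],[[1.2,6,0],0],[[1.2,6,0],0]]'

```text
clock: 15.2
tool_pos: [0.5664, 0.0701, 0.0226]
orientation: [179.7, 0.3, -100.6]
force: [-1.2, -2.2, 1.5]
opening: 0.0008
```

```bash
python3 look.py 13 scene side; python3 crop.py c13 5 scene13 270 170 side13 170 170
```

```text
15.3 [0.56686097 0.0706668  0.02255584] [ 179.75645553    0.35018746 -100.54902577] [ 0.08615442  0.21064351 -0.37278558] 0.000613456385071586
```

View pics/c13.png

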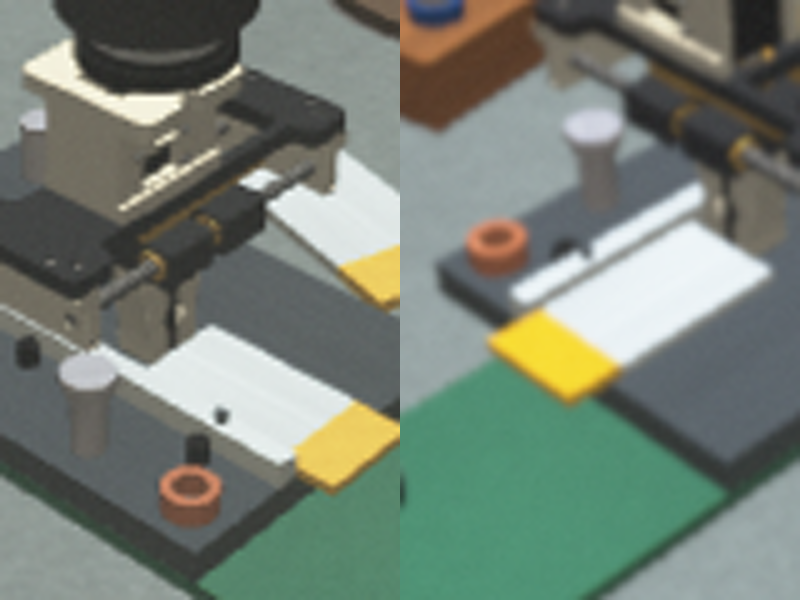

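```bash
python3 - <<'E'
from m import *
d=load("side13"); s=load("scene13"); dz=lambda q:unz((q[0]-400,q[1]),5,(170,170)); sz=lambda q:unz(q,5,(270,170))
for v in [(489,340),(572,400),(772,270),(622,370),(533,311)]: print(L(ray(d,dz(v),.066)))
print('scene')
for v in [(210,324),(356,402),(298,445),(333,488)]: print(L(ray(s,sz(v),.066)))
print(L([.5669,.0707]))
print('edge',L(ray(d,dz((727,465)),.06)),L(ray(d,dz((640,393)),.06)),L(ray(s,sz((195,552)),.06)),L(ray(s,sz((305,480)),.06)))
E
python3 crop.py c13b 10 scene13 320 230 side13 180 220
```

```text
[-1.6 21.6]
[-59.3  21.9]
[-56.1 -98.3]
[-59.8  -5.3]
[ 0.4 -4.3]
scene
[ -56.7 -101.1]
[-56.5 -10.1]
[-13.3 -10.4]
[-0.6 19.8]
[ -27.4 -108.6]
edge [-132.   -0.] [-71.4  -4.9] [68.1 -2.3] [-1.9  3.1]
```

View pics/c13b.png

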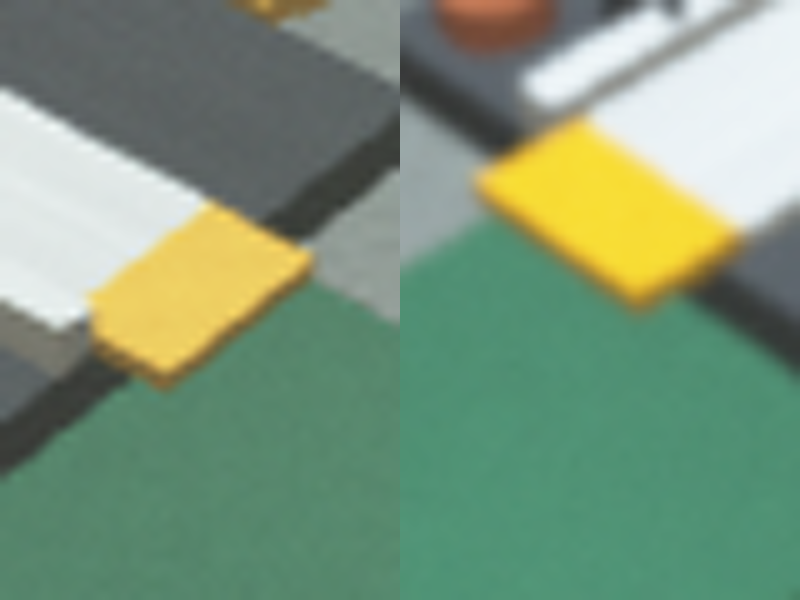

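move_arm --increments '[[[0.6,3,0],0],[[0.6,3,0],0],[[0.6,3,0],0],[[0.4,2,0],0],[[0.2,1,0],0],[[0.2,1,0],0],[[0,0,0],0],[[0,0,0],0]]'

```text
clock: 16.1
tool_pos: [0.5693, 0.0843, 0.0225]
orientation: [179.7, 0.3, -100.6]
force: [-1.1, -1.8, 1.0]
opening: 0.0005
```

```bash
python3 look.py 14 scene side; python3 crop.py c14 8 scene14 300 210 side14 180 205;  python3 -c "
from m import *
from plant import ctrl
print(L(ctrl.get_obs()['tool_pos']))"
```

```text
16.2 [0.56928364 0.08421458 0.02246801] [ 179.72594982    0.32890218 -100.58115533] [-0.53994271 -0.39387292 -0.31998371] 0.0007799675334041753
[-27.5 -94.9]
```

View pics/c14.png

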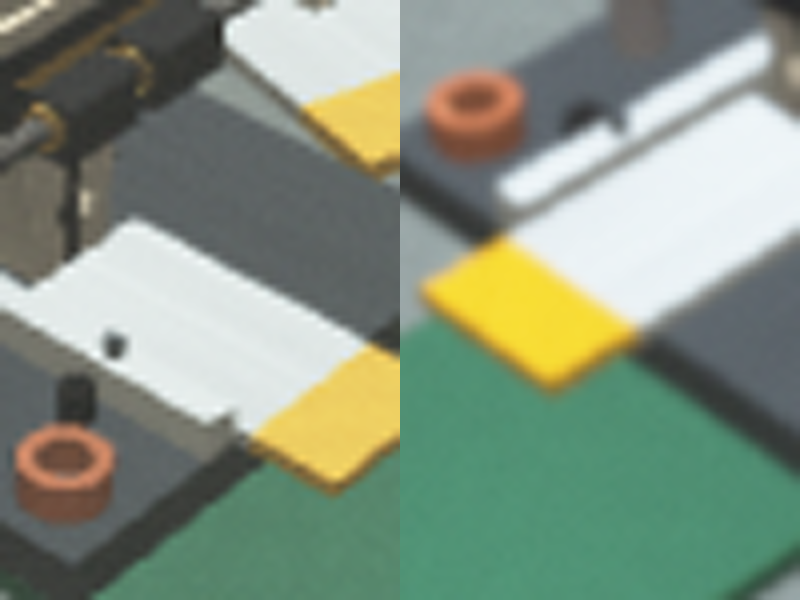

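move_arm --increments '[[[-0.8,-4,0],0],[[-0.8,-4,0],0],[[0,-2,10],0],[[0,0,30],0],[[0,0,30],0],[[0,0,15],-0.14],[[-3,4,0],-0.14],[[-6,8,0],-0.14]]'

```text
clock: 17.0
tool_pos: [0.5596, 0.0843, 0.1147]
orientation: [179.8, 0.6, -125.4]
force: [0.1, 0.1, -0.5]
opening: 0.0006
```

move_arm --increments '[[[-9,12,0],-0.14],[[-9,12,0],-0.14],[[-9,12,0],-0.14],[[-9,12,0],-0.14],[[-9,10,0],-0.14],[[0,4,0],-0.14],[[0,0,0],-0.14],[[0,0,0],-0.14]]' --jaw -0.5

```text
clock: 17.8
tool_pos: [0.5144, 0.1487, 0.1231]
orientation: [179.6, 1.1, 167.6]
force: [0.2, 0.1, 0.9]
opening: 0.0221
```

```bash
python3 look.py 15 scene side;  python3 crop.py c15 5 scene15 270 170 side15 170 170; python3 -c "
from m import *
from plant import ctrl
print(L(ctrl.get_obs()['tool_pos']))"
```

```text
17.9 [0.51454857 0.1486548  0.12308888] [179.64307363   1.11479544 167.79756111] [0.22155794 0.10185635 0.56873682] 0.02161389146623556
[-93.2 -41.7]
```

View pics/c15.png

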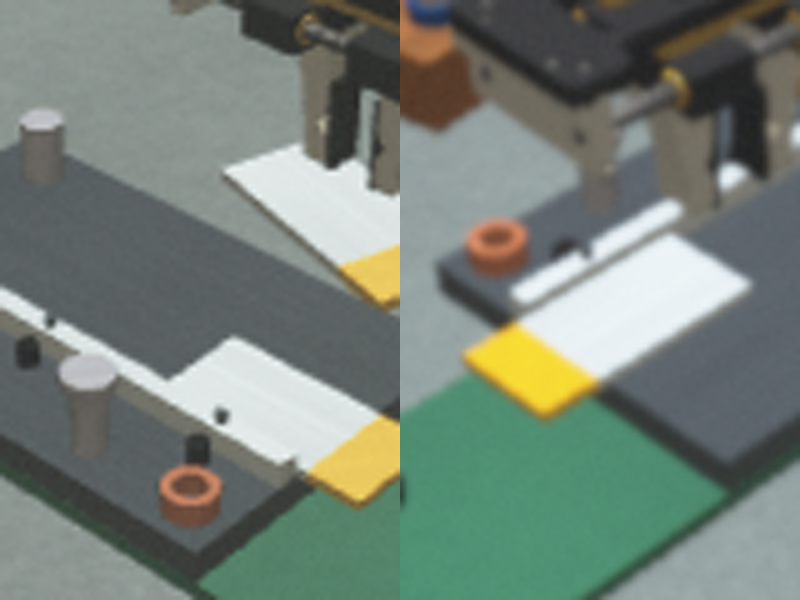

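```bash
python3 crop.py c15b 10 side15 180 215 side15 205 205; python3 - <<'E'
from m import *
d=load("side15"); s=load("scene15"); dz=lambda q:unz((q[0]-400,q[1]),5,(170,170)); sz=lambda q:unz(q,5,(270,170))
for v in [(462,355),(547,416),(753,283),(672,233),(598,386),(514,322)]: print(L(ray(d,dz(v),.066)))
print('scene')
for v in [(234,336),(380,418),(310,465),(358,502)]: print(L(ray(s,sz(v),.066)))
E
```

```text
[-1.2 35.9]
[-59.5  35.6]
[-56.8 -85.7]
[ -1.1 -85.7]
[-60.3   8.6]
[0.4 6.3]
scene
[-57.2 -85.9]
[-54.6   5.4]
[-6.   2.4]
[-0.7 33.7]
```

View pics/c15b.png

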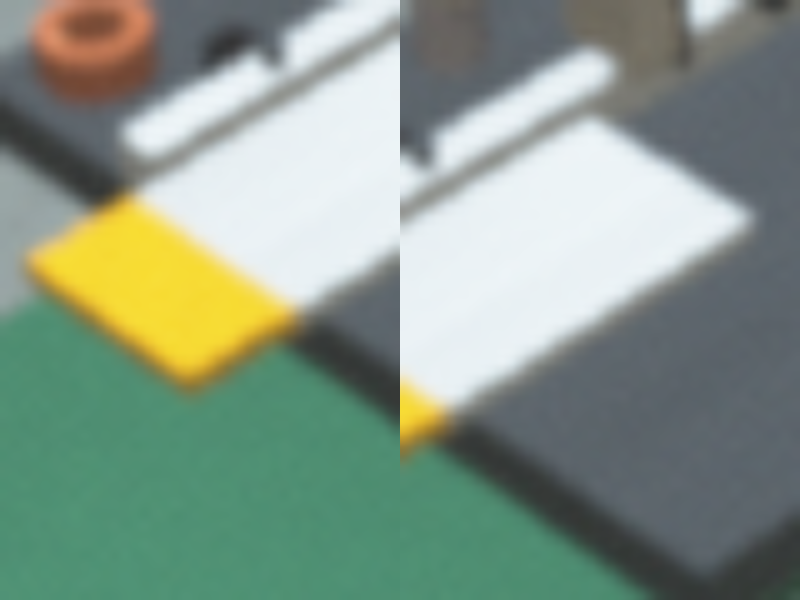

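move_arm --increments '[[[0,0,-25],0.03],[[0,0,-25],0],[[0,0,-22],0],[[0,0,-12],0],[[0,0,-7],0],[[0,0,-4],0],[[0,0,-2],0],[[0,0,0],0]]'

```text
clock: 18.7
tool_pos: [0.5175, 0.149, 0.0278]
orientation: [179.4, 1.5, 171.3]
force: [-0.9, -0.1, 0.1]
opening: 0.0217
```

```bash
python3 look.py 16 scene side;  python3 crop.py c16 5 scene16 280 170 side16 190 170; python3 -c "
from m import *
from plant import ctrl
print(L(ctrl.get_obs()['tool_pos']))"
```

```text
18.8 [0.51764733 0.14911636 0.02807029] [179.33256811   1.50559956 171.2440818 ] [-0.50120853  0.06493794 -0.19142275] 0.021778842325164745
[-90.3 -40.7]
```

View pics/c16.png

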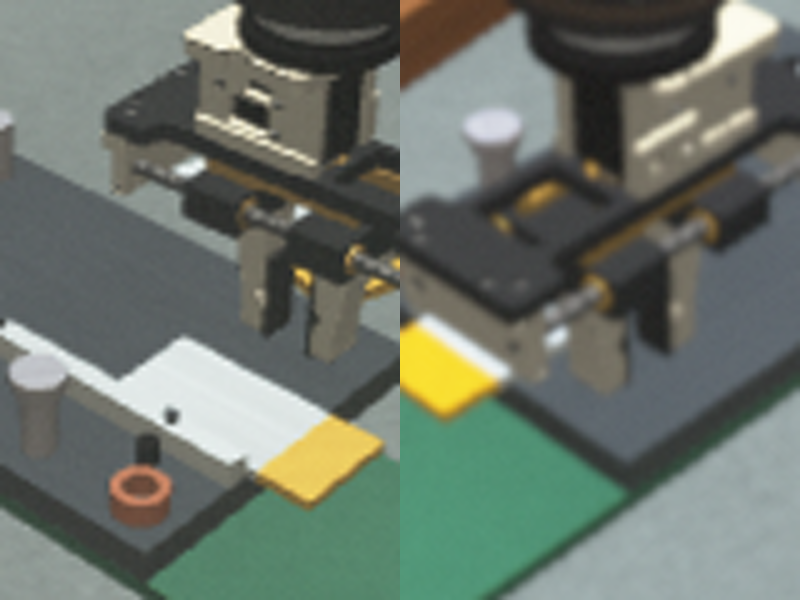

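move_arm --increments '[[[0,-1,-3],-0.03],[[0,0,-1.5],0],[[0,0,-1],0],[[3,-0.6,0],0],[[3,-0.6,0],0],[[3,-0.6,0],0],[[3,-0.6,0],0],[[0,0,0],0]]'

```text
clock: 19.6
tool_pos: [0.5318, 0.1461, 0.0235]
orientation: [179.2, 1.6, 169.4]
force: [-0.1, -0.5, 0.7]
opening: 0.0219
```

move_arm --increments '[[[1.5,-0.3,-0.7],0],[[1.5,-0.3,0],0],[[1.5,-0.3,0],0],[[1.5,-0.3,0],0],[[1.5,-0.3,0],0],[[1,-0.2,0],0],[[1,-0.2,0],0],[[1,-0.2,0],0]]'

```text
clock: 20.4
tool_pos: [0.5422, 0.1437, 0.0225]
orientation: [179.3, 1.5, 169.4]
force: [-6.0, 4.8, 3.8]
opening: 0.0218
```

move_arm --increments '[[[1,-0.2,0],0],[[1,-0.2,0],0],[[1.5,-0.3,0],0],[[1.5,-0.3,0],0],[[1.5,-0.3,0],0],[[0,0,0],0],[[0,0,0],0],[[0,0,0],0]]'

```text
clock: 21.2
tool_pos: [0.5415, 0.1441, 0.0227]
orientation: [179.3, 1.0, 169.4]
force: [0.1, 0.7, -0.6]
opening: 0.022
```

```bash
python3 look.py 17 scene side;  python3 crop.py c17 8 scene17 290 205 side17 180 205; python3 -c "
from m import *
from plant import ctrl
print(L(ctrl.get_obs()['tool_pos']))"
```

```text
21.3 [0.54146608 0.14405634 0.02268035] [179.30052377   0.95250677 169.35050782] [-0.82117799  0.39975257  0.22069596] 0.02203013143754918
[-65.9 -41.3]
```

View pics/c17.png

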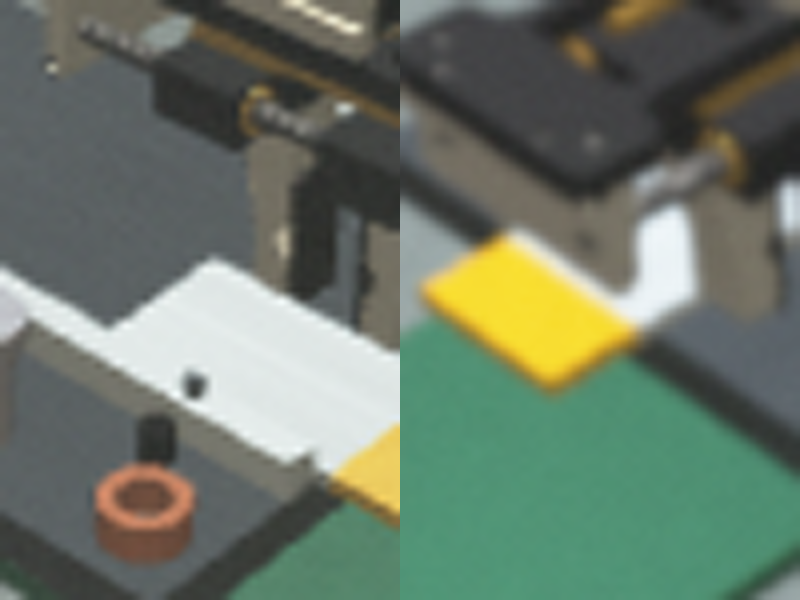

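The press stalled at x′ = −66 mm, the same place as the first press against the fence. I'll back off in the clear and check.

move_arm --increments '[[[-3,0.6,0],0],[[-6,1.2,0],0],[[-8,1.6,0],0],[[-8,0,10],0],[[-10,0,25],0],[[-10,-10,30],0],[[-15,-30,30],0],[[-10,-40,20],0]]'

```text
clock: 22.1
tool_pos: [0.4651, 0.0669, 0.1402]
orientation: [179.6, 0.8, 169.6]
force: [0.7, 0.3, -0.3]
opening: 0.022
```

move_arm --increments '[[[0,-40,20],0],[[0,-40,0],0],[[0,-40,0],0],[[0,-40,0],0],[[0,-30,0],0],[[0,-10,0],0],[[0,0,0],0],[[0,0,0],0]]'

```text
clock: 22.9
tool_pos: [0.4603, -0.141, 0.1725]
orientation: [179.2, 1.7, 169.7]
force: [0.7, 0.4, -0.1]
opening: 0.0219
```

```bash
python3 look.py 18 scene side wrist;  python3 crop.py c18 5 scene18 230 170 side18 170 165; python3 crop.py c18b 8 scene18 290 205 side18 180 205
```

```text
23.05 [ 0.46064179 -0.14036868  0.17228075] [179.18472447   1.69973148 169.82229305] [0.12868909 0.49974126 0.26723594] 0.02206193879227306
```

View pics/c18.png

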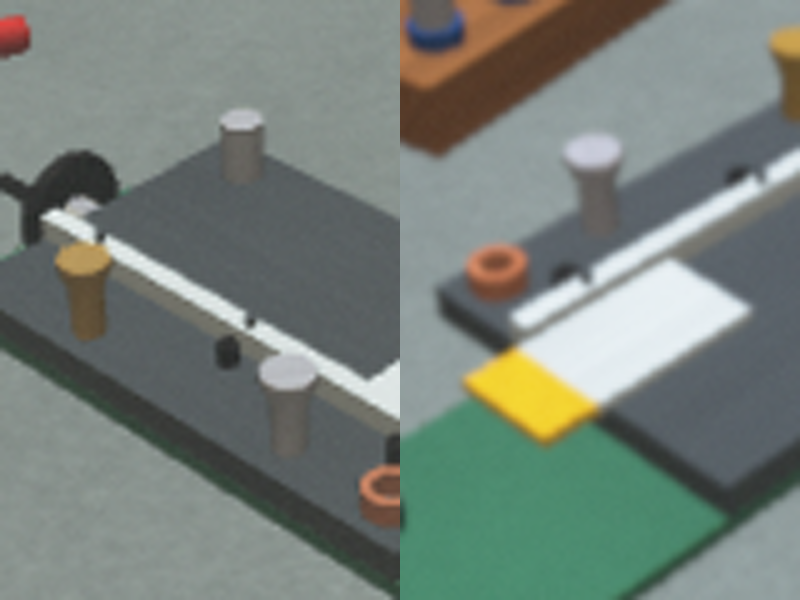

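View pics/c18b.png

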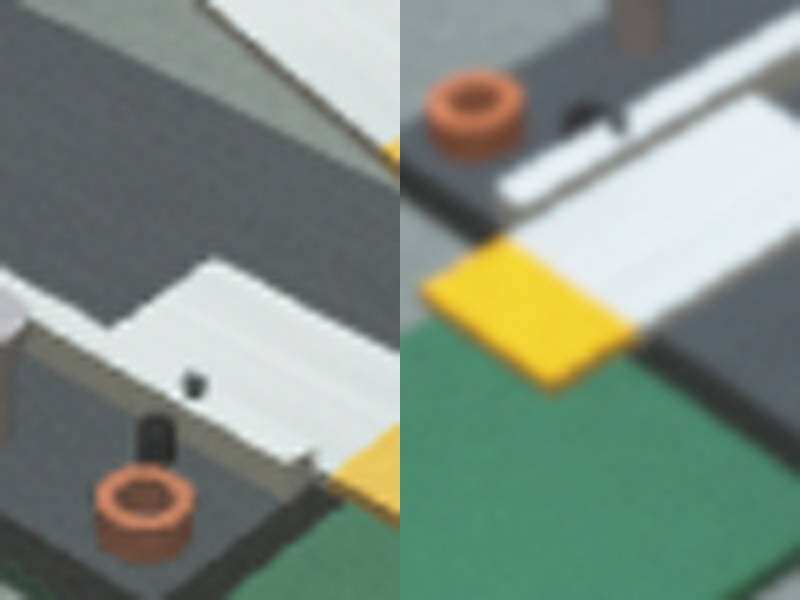

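View pics/scene18.png

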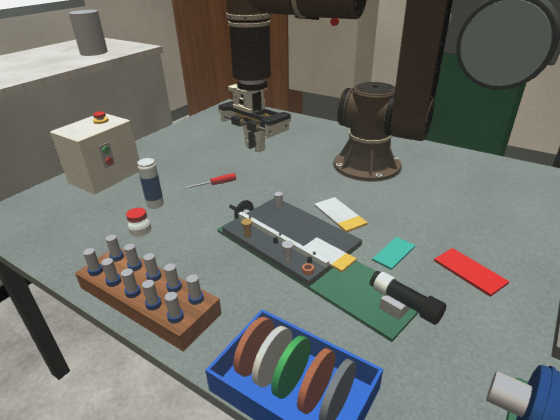

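```bash
python3 - <<'E'
import cv2
a=cv2.imread("pics/scene18.png")[215:295,285:375]; cv2.imwrite("pics/e1.png",cv2.resize(a,None,fx=7,fy=7,interpolation=cv2.INTER_CUBIC))
a=cv2.imread("pics/side18.png")[195:270,170:270]; cv2.imwrite("pics/e2.png",cv2.resize(a,None,fx=8,fy=8,interpolation=cv2.INTER_CUBIC))
E
```

```text
(no output)
```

View pics/e1.png

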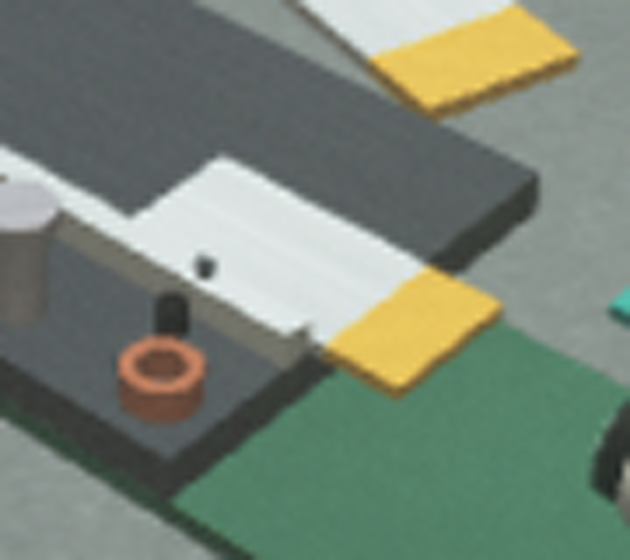

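View pics/e2.png

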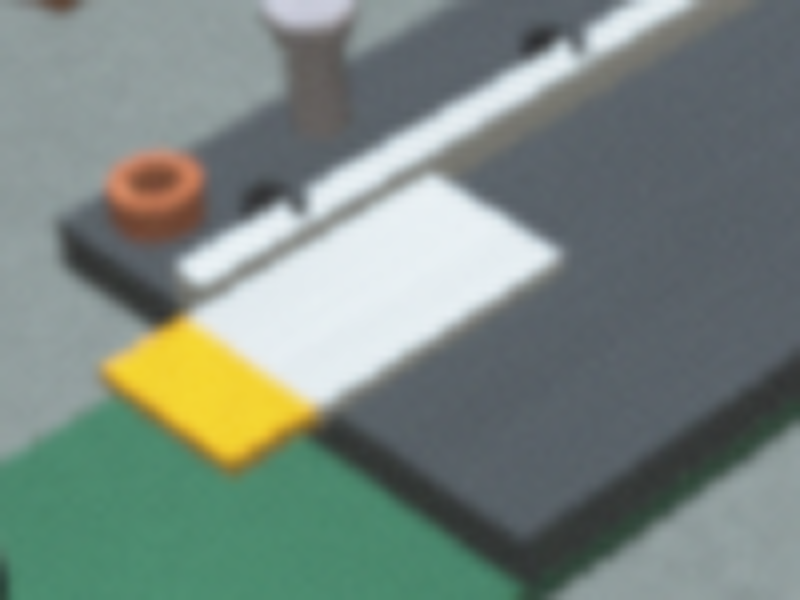

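```bash
python3 - <<'E'
from h import *; from scipy.optimize import least_squares
np.set_printoptions(precision=2,suppress=True)
s,d=load("scene18"),load("side18")
L=dict(er=(-130,0,0),ef=(70,0,0),rf=(70,-300,0),rr=(-130,-300,0))
B=dict(b_rr=(-28,-60,3),b_lr=(-28,60,3),b_lf=(28,60,3),b_rf=(28,-60,3),b_yr=(-28,30,3),b_yf=(28,30,3))
S=dict(er=(535,175),ef=(170,462),b_rr=(222,155),b_yr=(430,265),b_lr=(502,303),b_lf=(398,388),b_yf=(330,347))
D=dict(er=(528,540),ef=(65,228),b_lf=(100,368),b_lr=(235,465),b_rr=(563,252),b_rf=(432,172),b_yr=(318,408),b_yf=(188,315))
# rear corners from earlier pictures (fixed cameras)
S0=dict(rf=(65,240)); D0=dict(rf=(462,45),rr=(735,185))
obs=[(s,k,unz(v,7,(285,215))) for k,v in S.items()]+[(d,k,unz(v,8,(170,195))) for k,v in D.items()]+[(s,k,unz(v,5,(210,180))) for k,v in S0.items()]+[(d,k,unz(v,4.8,(170,165))) for k,v in D0.items()]
def pts(p,k):
    q,(x,y,a),z0=(L,p[:3],.06) if k in L else (B,p[3:],.063)
    v=np.array(q[k])/1e3; c,n=np.cos(a),np.sin(a)
    return np.array([x+c*v[0]-n*v[1],y+n*v[0]+c*v[1],z0+v[2]])
for name,ob in (("both",obs),("scene",[o for o in obs if o[0] is s]),("side",[o for o in obs if o[0] is d])):
    f=lambda p:np.concatenate([proj(c,pts(p,k))-uv for c,k,uv in ob])
    p=least_squares(f,[.61,.17,-.18,.6,.14,-.18],x_scale=[.01]*6,loss="soft_l1",f_scale=.5).x
    c,n=np.cos(p[2]),np.sin(p[2]); R=np.array([[c,n],[-n,c]])
    print(name,np.degrees(p[[2,5]]),[1e3*R@(pts(p,k)[:2]-p[:2]) for k in("b_lf","b_rf","b_lr","b_yf")],np.abs(f(p)).mean())
E
```

```text
both [-10.5  -10.08] [array([ 0.36, 35.97]), array([  1.24, -84.02]), array([-55.64,  35.56]), array([0.58, 5.98])] 0.3571156183724074
scene [-10.22 -10.3 ] [array([-0.9, 35.3]), array([ -1.08, -84.7 ]), array([-56.9 ,  35.39]), array([-0.94,  5.3 ])] 0.2957649324790115
side [-10.41 -10.08] [array([ 2.26, 35.1 ]), array([  2.94, -84.9 ]), array([-53.74,  34.78]), array([2.43, 5.1 ])] 0.3190293467849202
```

```bash
python3 -c "
from plant import ctrl
print(ctrl.get_obs()['clock'],ctrl.get_obs()['force']); print(ctrl.close_job())"
```

```text
23.05 [0.12868909 0.49974126 0.26723594]
the job is handed in; nothing more can be done
None
```

The blank is snug and square against the fence, with the whole yellow band and about 5 mm of bare metal past the end of the rest. I handed the job in at 23.05 s, with the arm well clear.

**What I did:** I pushed the blank sideways with two fingertips until it stalled on the fence. Then I shut the jaws and pushed it along from its bare end, and finished with a light side press to seat it again. It stalled at the same place as the first time. The largest force I read was about 17 N, at the first press.

**Last checks:**
- **Overhang:** the leading end is 35–36 mm past the rest, from the scene view, the side view and both together. The band itself is 30 mm.
- **Squareness:** within about 0.4° of the fence, which is the limit of what I could measure.
- **Fence gap:** the two views differ by up to about 4 mm, one slightly off the fence and one slightly into it, so they don't settle it. I rely on both presses stalling at the same place and on no gap showing in the pictures.
- **Other things:** they looked unmoved in the pictures. I did not measure their positions.

**One disagreement:** the reported tool height read about 40 mm lower than the real fingertips in all three cameras. A light touch on the rest confirmed it: the tips met its 60 mm top at a reading of 21 mm. I set heights from that touch instead of the stated tool point.

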